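Tighten the pump's valve cap in its narrow bay and restart the pump

ROBOT

A 7-joint arm with a two-finger parallel gripper is mounted at the origin on a cart in front of the work surface, level with it; the furniture and walls round the work are solid. World frame = base frame: x ahead of the robot, y to its left, z up, the work surface at z = 0. Lengths are in m, angles in rad, forces in N, time in s.
With the tool pointing down it reaches from about 0.4 to 0.875 m from the base axis. Payload 6.5 kg.
Tool frame: the origin (TCP) lies midway between the tips of the shut fingers; the grasp point (between the pads) lies 19 mm behind it; z points along the fingers, y is the direction in which the jaws open and shut (so a half turn about z gives the same grasp; the last joint's range is limited). The gripper opens to 88 mm and grips with 3 to 60 N. Pads are 18 mm wide; open, the fingers measure 123 mm over their backs; the gripper's body (75 mm by 187 mm) begins 45 mm behind the grasp point.
Start: joints at [1.114, 0.536, -0.004, 1.538, 0.003, 1.067, -0.071], TCP at [0.248, -0.601, 0.239] pointing down, gripper open.
Joint ranges: [-2.7, 2.7], [-0.37, 2.16], [-1.27, 1.26], [0.24, 2.4], [-1.31, 4.45], [0.19, 1.91], [-2.76, 2.76]. Speed limits (rad/s): [2.39, 2.39, 3.14, 3.14, 3.14, 3.14, 3.14].

INTERFACE

Orientations are given as a 3x3 rotation matrix whose columns are the frame's x, y, z axes.
In Python, from station import * gives the robot as it stands.
- The arm moves only by the tool arm_command, never from a script. Its argument "commands" is text: rows parted by semicolons, each of 5 numbers parted by spaces: the opening, from -1 (shut) to 1 (fully open), so that 0 is half open, then the shift along the tool's x, y, z in cm, then the turn about the tool's z in degrees. A call has 1 to 12 rows; each row shifts and turns the commanded pose from where the row before left it, along the tool's axes as they then stand; what a row does not reach is not made up. A row lasts 1/8 s, in which the tool goes at most 62.5 mm and 10.7 degrees, less where a joint would pass 70% of its speed; a pose out of reach is approached as far as the arm can. A call is refused whole if a number of a shift passes 6.25 or a number of a turn 10.7, either way. A call with a gripper value outside its range is refused whole. The fingers move at their own pace and stop on an object; "newtons" is the grip in N (left out, the last holds). Time passes only in rows, so rows that do not move let the fingers close. It gives the time, the measured TCP pose, the force and the opening at its end, in the units of the state.
- state(): the state, without advancing time (a new reading comes with each control period).
- grab_frame(name): name is "scene" or "top"; returns a dict with "pixels" (400x640x3 uint8, red, green, blue), "fx", "fy", "cx", "cy" (pixels), "T" (4x4, takes a point from camera to world coordinates). Camera axes: x right, y down, z forward; pixel columns grow to the right and rows downward; lengths in m; the calibration is good to about 2 mm. A picture is of the moment at which its call begins. There is no depth.
- sign_off(): hands the job in, once; it reports no verdict.
The state is a dict: "t": time; "joint_positions": joint angles; "joint_vel": joint speeds; "joint_torque": joint torques, N m; "position": TCP position; "tcp_rot": TCP orientation; "ft_force": force on the tool from outside, world axes, zero at the start; "torque": the same for the moment, N m; "gripper_width": finger opening in m.
Only numpy, scipy, OpenCV 4.12 (cv2) and the standard library are available. Lean on these libraries where they do the work, as an engineer would, in place of code of your own. Each camera call takes 0.05 s, during which the arm holds its last target.

TASK

The brass valve cap of the white pump has been left loose: take the black-handled ring spanner from the blue mat and tighten the cap with it, clockwise, until it stops (the red marks then line up), working in short strokes between the two grey side walls and lifting the spanner off to reseat it for each new stroke. Lay the spanner back flat on the mat. Only once the cap is tight, switch the pump on with the red rocker of the grey controller by pressing its far half fully down, leaving the two black rockers as they are and the small bottle and the beaker behind the tube rack where they stand.

Things in the scene. Friction and masses are not known exactly. Their poses are not given: they have to be found in the camera images.
- spanner: Loose ring spanner, 187 mm long, 0.22 kg. Origin: ring's centre, on the flat underside (all parts at z = 0); z up, handle along -x. Ring 48 mm wide, 13 mm thick, six-sided through-hole 32.2 mm across flats; two flats face +x and -x, so it looks alike every 60 degrees. Steel neck 16 mm wide, 12 mm thick to x = -71 mm, then black sleeve 18x18 mm to x = -163 mm.
- spanner_grip (a point): Centre of the spanner's sleeve at a good place to hold it, 100 mm from the ring's centre, 9 mm above the underside. Held here with a firm grip (80 N or more) it stays level; it can tip in the fingers if it is lifted while it still bears on the cap, so after a stroke ease it back into the middle of its play, then lift straight up (18 mm clears the cap, 45 mm clears the side walls).
- spanner_end (a point): Near the free end of the spanner's sleeve, 160 mm from the ring's centre, 9 mm above the underside.
- mat: Blue tool mat, 130 mm (its x) by 230 mm (its y), 4 mm thick, fixed; origin at the centre of its underside. The spanner starts on it, lying along its y with the handle towards -y.
- pump: White pump, fixed. Origin on the table under the valve cap's axis; its open front faces its own -x (the robot). Base plate x -50 to 175 mm, 180 mm wide, top at 20 mm; steel block with level top at z = 60 mm, x -35 to 45, y -32 to 32 mm, carries the cap; cabinet behind, x 47 to 169 mm, 155 mm high. Inlet stub at the front of the block, to x = -54 mm, z = 40 mm.
- cap_seat (a point): Point on the cap's axis at the block's top, 60 mm above the table, axes as pump; a seated spanner's origin comes here.
- wall_left (a point): Front upper inner corner of the grey side wall at the pump's +y side: x = -26, y = 44, z = 105 mm in the pump's frame. Both walls are 10 mm thick and run back from x = -26 mm to the cabinet, inner faces at y = 44 and -44 mm. They stop the spanner's neck: a seated spanner's handle can point only within 50 degrees either side of the pump's -x.
- wall_right (a point): The same corner of the other grey wall, at the pump's -y side.
- cap_top (a point): Top centre of the brass valve cap: a hexagon 30 mm across flats, straight for 8 mm above the block, tapering to 26.5 mm at 12 mm, with a 6 mm dome (24 mm wide) on it. The spanner's hole has 1.1 mm to spare all round: 8 to 12 degrees of play either way. The cap is greased. The cap does not rise as it turns. Its red stripe points to the front, at the red mark on the block, when it is home.
- valve_cap (a joint): Turn of the cap in rad, growing clockwise from above (tightening). 3.578 is home, a hard stop; it starts 2.7 to 3.1 short of that. At angle q its flats lie as those of a spanner with yaw -q in the pump's frame (yaw counter-clockwise from above; add or take any multiple of 60 degrees). It stays where left; friction 0.45 N m, about 4.5 N at the grip point.
- controller: Grey controller box, 105 mm (its x) by 190 mm (its y), top at 50 mm, fixed; origin at the centre of its underside; its front faces its own -x (the robot side). Three rocker switches stand in a row along its y, 46 mm apart, in any order: one red, two black.
- rocker_red (a joint): Red rocker (the pump's switch). 0 = off: near half level, far half raised 20 degrees; 0.349 = on: far half pressed level. Tips about the cross line through its middle; each half is 20 mm long (front to back) and 26 mm wide. It needs about 3 N at the press point and stays where it is left.
- press_red (a point): Point on the top face of the far half of the red rocker, 15.5 mm beyond its tipping line and on its middle line; about 61 mm above the table when off; it comes down about 5 mm, to about 56 mm, when on.
- rocker_black_a (a joint): A black rocker that is on and must stay on. 0 = off: near half level, far half raised 20 degrees; 0.349 = on: far half pressed level.
- rocker_black_b (a joint): A black rocker that is off and must stay off. 0 = off: near half level, far half raised 20 degrees; 0.349 = on: far half pressed level.
- press_black_a (a point): Same point on the far half of the black rocker that is on.
- press_black_b (a point): Same point on the far half of the black rocker that is off.
- dropper_bottle: Loose small white bottle, 50 mm wide, 100 mm high, bystander behind the tube rack; origin at the centre of its underside.
- beaker_small: Loose glass beaker with water, 76 mm wide, 85 mm high, bystander behind the tube rack; origin at the centre of its underside.

How it is judged:
By the outcome, as a careful person would: the job done as asked, in the order asked, and still so for the second after the job is handed in, with the robot touching nothing.
It also fails if it takes over 72 s, if anything falls off the work surface, if the arm or the gripper's body presses on something with over 40 N, if the wrist force passes 120 N, or if a joint passes its speed limit or range.

## Working session

There is one attempt and no reset: what is moved stays moved. The work goes in short steps, Python scripts to look and compute and a tool call to move; the robot and the scene stay as the last step left them, time stands still between calls to the robot, and variables do not carry over. Pictures are saved under pics/ and viewed, and the job is handed in when it is done.

Besides the shell and the picture viewer there is one more tool, called after "Call:" by a JSON object that holds its "op" and its "data", one argument or row to a line. arm_command: Moves the arm, as the interface text tells. Its arguments: {"type":"object","properties":{"commands":{"type":"string"},"newtons":{"type":"number"}},"required":["commands"]}

```bash
mkdir -p pics; ls; python3 - <<'E'
from station import *
import cv2
s=state(); print({k:(v if not hasattr(v,'round') else v) for k,v in s.items()})
for n in("scene","top"):
    f=grab_frame(n); cv2.imwrite(f"pics/{n}0.png",f["pixels"][:,:,::-1]); print(n,f["fx"],f["fy"],f["cx"],f["cy"],f["T"])
E
```

```text
pics
{'t': 0.0, 'joint_positions': array([ 1.11378143,  0.53715957, -0.00441556,  1.5388418 ,  0.00261501,
        1.06729063, -0.07121348]), 'joint_vel': array([ 2.13358287e-06, -9.06782817e-04, -4.24310939e-04,  3.55203427e-04,
       -4.70487380e-05,  1.18232124e-03,  3.41223241e-04]), 'joint_torque': array([ 6.01850061e-04, -5.70992553e+01,  9.91371498e-01, -2.51614165e+01,
       -5.61272458e-02,  1.77902280e-02,  1.52816242e-04]), 'position': array([ 0.24735215, -0.60044874,  0.23785578]), 'tcp_rot': array([[ 9.24581424e-01,  3.80983701e-01, -7.80914076e-04],
       [ 3.80984472e-01, -9.24580214e-01,  1.50315162e-03],
       [-1.49341436e-04, -1.68730220e-03, -9.99998565e-01]]), 'ft_force': array([-1.04275311,  0.18884652,  0.23660527]), 'torque': array([-0.02287962,  0.01699782,  0.01736604]), 'gripper_width': 0.08808684650865486}
scene 403.331444488011 403.331444488011 314.67367822460625 199.26982747048223 [[-0.61828368 -0.30749733  0.72330539 -0.33504339]
 [-0.7859084   0.23185969 -0.57322689  0.65971484]
 [ 0.00856037 -0.92286861 -0.3850198   0.53951126]
 [ 0.          0.          0.          1.        ]]
top 485.9560744509788 485.9560744509788 324.8409929969889 202.76381803945532 [[ 2.24991120e-02 -9.81975262e-01  1.87665592e-01  2.70750899e-01]
 [-9.99746624e-01 -2.22289453e-02  3.54426676e-03  1.38808076e-02]
 [ 6.91225896e-04 -1.87697785e-01 -9.82226585e-01  1.41071934e+00]
 [ 0.00000000e+00  0.00000000e+00  0.00000000e+00  1.00000000e+00]]
```

View pics/scene0.png

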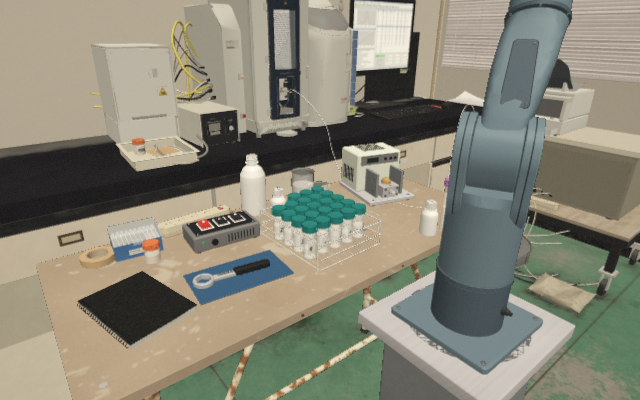

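View pics/top0.png

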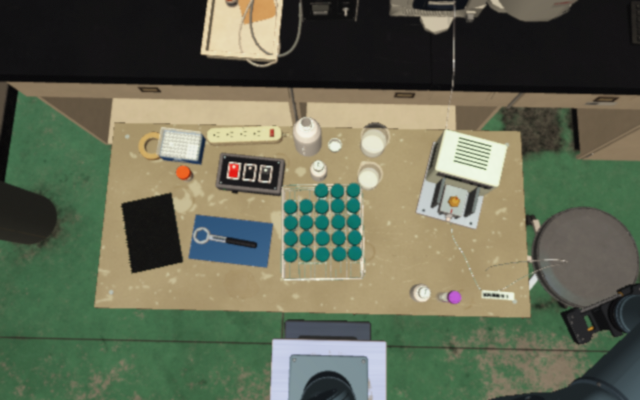

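The top picture shows the mat (~230,241) with the spanner ring at (202,236) and handle to the right, the controller at (250,173) with the red rocker leftmost (234,171), and the pump at right with its brass cap at (454,202). The rack (322,232) stands between the mat and the pump. Next I'll zoom in.

```bash
cat > h.py <<'E'
from station import *
import cv2, numpy as np
def ray(f,u,v):
    d=f["T"][:3,:3]@np.array([(u-f["cx"])/f["fx"],(v-f["cy"])/f["fy"],1.]); return f["T"][:3,3],d
def onz(f,u,v,z):
    o,d=ray(f,u,v); return o+d*(z-o[2])/d[2]
def proj(f,p):
    T=np.linalg.inv(f["T"]); q=T[:3,:3]@np.asarray(p,float)+T[:3,3]; return np.array([f["fx"]*q[0]/q[2]+f["cx"],f["fy"]*q[1]/q[2]+f["cy"]])
def tri(fa,a,fb,b):
    A=[];B=[]
    M=np.zeros((3,3));r=np.zeros(3);R=[]
    for f,p in((fa,a),(fb,b)):
        o,d=ray(f,*p);d=d/np.linalg.norm(d);P=np.eye(3)-np.outer(d,d);M+=P;r+=P@o;R.append((o,P))
    x=np.linalg.solve(M,r); return x,[np.linalg.norm(P@(x-o)) for o,P in R]
def crop(f,u0,v0,w,h,k,name):
    c=f["pixels"][v0:v0+h,u0:u0+w,::-1]; cv2.imwrite(name,cv2.resize(c,None,fx=k,fy=k,interpolation=cv2.INTER_CUBIC))
E
python3 - <<'E'
from h import *
t=grab_frame("top"); s=grab_frame("scene")
crop(t,180,140,120,130,4,"pics/a1.png")
crop(t,405,120,110,120,5,"pics/a2.png")
crop(s,325,135,100,75,8,"pics/a3.png")
crop(s,175,200,130,105,6,"pics/a4.png")
for n,p,z in [("cap",(454,202),.078),("ring",(202,236),.01),("red",(234,171),.055),("bhandle",(257,244),.02)]: print(n,onz(t,*p,z).round(4))
E
```

```text
cap [ 0.5357 -0.342   0.078 ]
ring [0.4323 0.3724 0.01  ]
red [0.6168 0.282  0.055 ]
bhandle [0.4117 0.2106 0.02  ]
```

View pics/a1.png

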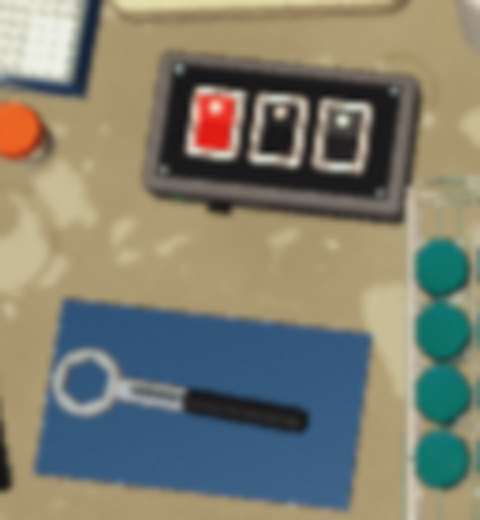

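View pics/a2.png

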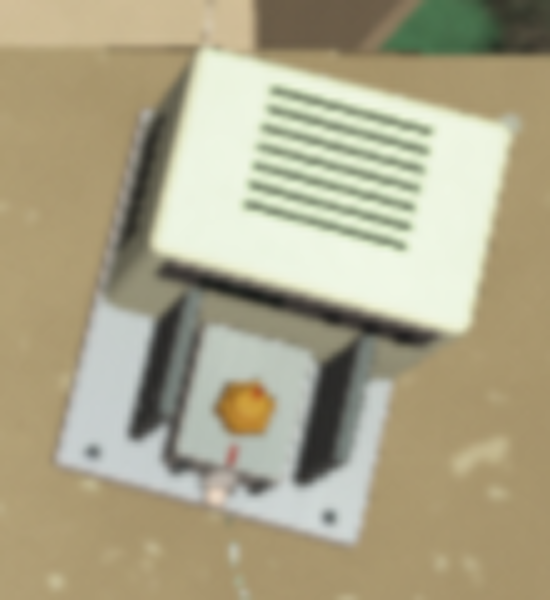

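View pics/a3.png

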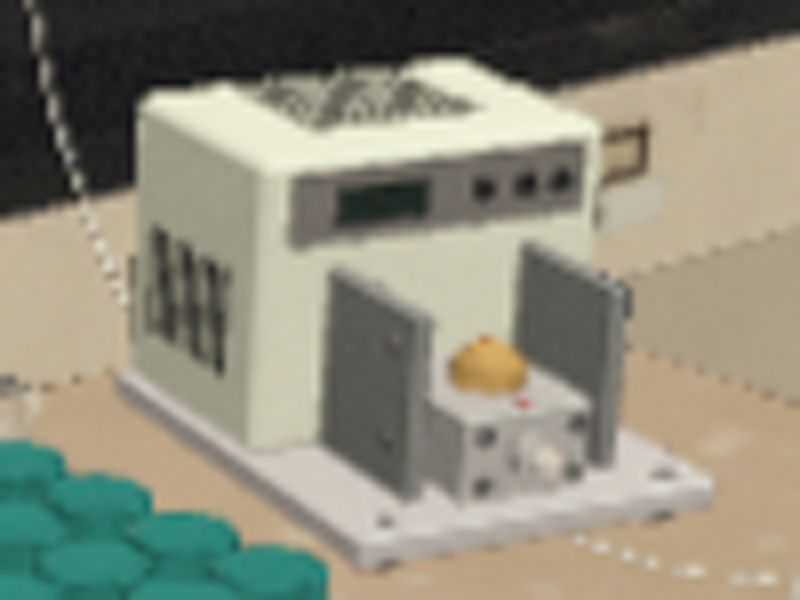

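View pics/a4.png

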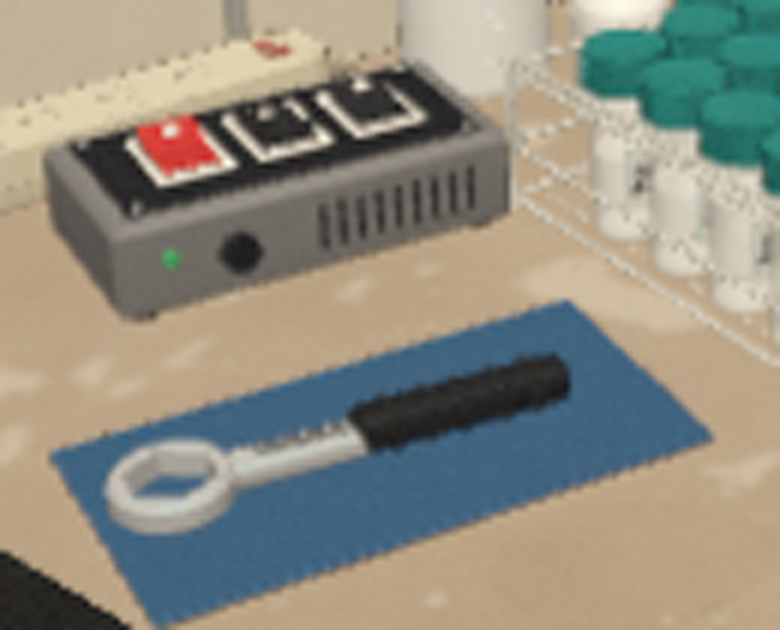

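The zooms show the pump turned about −15°, its cap stripe at (456.6,198) in top and the red block mark at (451.7,211). The red rocker is leftmost; the middle black's white dot differs from the right one's, so one of the two is on. Now precise measurement.

```bash
python3 - <<'E'
from h import *
t=grab_frame("top"); s=grab_frame("scene")
def mask(f,fn,roi):
    u0,v0,w,h=roi; p=f["pixels"][v0:v0+h,u0:u0+w]; hsv=cv2.cvtColor(p,cv2.COLOR_RGB2HSV).astype(int)
    m=fn(p.astype(int),hsv).astype(np.uint8); return m
def cent(m,roi):
    n,l,st,c=cv2.connectedComponentsWithStats(m); i=1+np.argmax(st[1:,4]); return c[i]+np.array(roi[:2]),st[i], (l==i)
brass=lambda p,h:((h[:,:,0]<25)&(h[:,:,1]>140)&(h[:,:,2]>90))
R=(438,188,32,28); c1,st,m=cent(mask(t,brass,R),R); print("cap top",c1,st)
R2=(375,170,24,18); c2,st,m=cent(mask(s,brass,R2),R2); print("cap scene",c2,st)
print(tri(t,c1,s,c2)); print(onz(t,*c1,.068),onz(s,*c2,.068))
# mat in both
blue=lambda p,h:((h[:,:,0]>95)&(h[:,:,0]<120)&(h[:,:,1]>110)&(p[:,:,2]>70))
for f,R,n in((t,(180,205,100,70),"t"),(s,(175,240,130,65),"s")):
    m=mask(f,blue,R); m=cv2.morphologyEx(m,cv2.MORPH_CLOSE,np.ones((3,3)))
    c,st,mm=cent(m,R); cs,_=cv2.findContours(mm.astype(np.uint8),cv2.RETR_EXTERNAL,cv2.CHAIN_APPROX_NONE)
    cc=max(cs,key=cv2.contourArea).reshape(-1,2)+np.array(R[:2])
    pts=np.array([onz(f,u,v,.004)[:2] for u,v in cc]); r=cv2.minAreaRect((pts*1000).astype(np.float32)); print(n,"mat",r)
    # black sleeve inside
    k=lambda p,h:(p.sum(2)<150)
    m=mask(f,k,R); hull=np.zeros_like(m); cv2.fillPoly(hull,[cv2.convexHull((cc-np.array(R[:2])).astype(np.int32))],1); m&=cv2.erode(hull,np.ones((5,5)))
    c,st,mm=cent(m,R); ys,xs=np.nonzero(mm); pts=np.array([onz(f,x+R[0],y+R[1],.016)[:2] for x,y in zip(xs,ys)])
    print(n,"sleeve",len(pts),pts.mean(0)); r=cv2.minAreaRect((pts*1000).astype(np.float32)); print(r)
    w=lambda p,h:((h[:,:,1]<60)&(h[:,:,2]>110)); m=mask(f,w,R)&cv2.erode(hull,np.ones((5,5))); 
    c,st,mm=cent(cv2.morphologyEx(m,cv2.MORPH_CLOSE,np.ones((2,2))),R); ys,xs=np.nonzero(m); pts=np.array([onz(f,x+R[0],y+R[1],.015)[:2] for x,y in zip(xs,ys)])
    o=pts.mean(0); print("steel",len(pts),o, pts[:,1].min(),pts[:,1].max())
    ringp=pts[pts[:,1]>pts[:,1].max()-.048]; print("ring minrect",cv2.minEnclosingCircle((ringp*1000).astype(np.float32)))
E
```

```text
cap top [453.54666667 201.05333333] [11  9 10  9 75]
cap scene [382.6 180.6] [7 9 2 4 5]
(array([ 0.54429308, -0.34134189,  0.06468722]), [np.float64(0.004392331164551018), np.float64(0.004392331164551138)])
[ 0.54039522 -0.34343711  0.068     ] [ 0.54115628 -0.33116706  0.068     ]
t mat ((422.11883544921875, 289.96185302734375), (223.19151306152344, 123.7630615234375), 84.74203491210938)
t sleeve 172 [0.41580264 0.25641481]
((416.032470703125, 256.2621765136719), (86.93636322021484, 16.68092918395996), 81.0322494506836)
steel 225 [0.43113146 0.35305746] 0.3044281301969441 0.39357224775910515
ring minrect ((433.8843688964844, 371.4644470214844), 26.09874725341797)
s mat ((416.4983825683594, 292.55126953125), (226.07791137695312, 129.17759704589844), 84.93013763427734)
s sleeve 262 [0.40962852 0.2602211 ]
((409.05206298828125, 258.9600524902344), (88.30236053466797, 34.774940490722656), 79.34512329101562)
steel 421 [0.42338111 0.35994801] 0.30456094078358537 0.40197304458103517
ring minrect ((426.6842041015625, 376.4118347167969), 32.062644958496094)
```

```bash
cat >> h.py <<'E'
def plan(wps,opening,start=None,step=5.5,tstep=10,rnd=2):
    """wps: list of (x,y,z,yaw_deg of tool x) world, tool down. prints rows"""
    s=state(); R=s["tcp_rot"]; p=np.array(s["position"]); yaw=np.degrees(np.arctan2(R[1,0],R[0,0]))
    if start is not None: p=np.array(start[:3]);yaw=start[3]
    rows=[]
    for w in wps:
        tgt=np.array(w[:3]); n=int(max(1,np.ceil(np.linalg.norm(tgt-p)*100/step-1e-6),np.ceil(abs(w[3]-yaw)/tstep-1e-6)))
        p0=p.copy();y0=yaw
        for i in range(n):
            g=p0+(tgt-p0)*(i+1)/n; gy=y0+(w[3]-y0)*(i+1)/n
            c,sn=np.cos(np.radians(yaw)),np.sin(np.radians(yaw)); X=np.array([c,sn,0]);Y=np.array([sn,-c,0]);Z=np.array([0,0,-1.])
            d=g-p; sh=np.round([d@X*100,d@Y*100,d@Z*100],rnd); tr=round(yaw-gy,1)
            rows.append(f"{opening:g} {sh[0]:g} {sh[1]:g} {sh[2]:g} {tr:g}")
            p=p+(X*sh[0]+Y*sh[1]+Z*sh[2])/100; yaw-=tr
    for i in range(0,len(rows),12): print("; ".join(rows[i:i+12]))
    print("end",p.round(4),round(yaw,2),len(rows))
def st():
    s=state();R=s["tcp_rot"];print("t",s["t"],"p",np.round(s["position"],4),"yaw",np.degrees(np.arctan2(R[1,0],R[0,0])).round(2),"F",np.round(s["ft_force"],2),"M",np.round(s["torque"],2),"w",round(s["gripper_width"],4),"j",np.round(s["joint_positions"],2))
E
python3 -c "
from h import *
plan([(.42,-.3,.238,40),(.5,0,.23,60),(.417,.273,.15,81)],0)"
```

```text
0 3.92 -3.03 0.01 -2.5; 0 4.04 -2.87 0 -2.5; 0 4.16 -2.68 0.01 -2.5; 0 4.28 -2.5 0 -2.6; 0 4.39 -2.3 0.01 -2.5; 0 4.48 -2.1 0.01 -2.5; 0 4.57 -1.91 0 -2.5; 0 4.24 -2.97 0.13 -3.3; 0 4.4 -2.73 0.14 -3.4; 0 4.55 -2.46 0.13 -3.3; 0 4.69 -2.19 0.14 -3.3; 0 4.8 -1.92 0.13 -3.4
0 4.91 -1.64 0.13 -3.3; 0 3.25 -3.47 1.33 -3.5; 0 3.45 -3.27 1.34 -3.5; 0 3.65 -3.05 1.33 -3.5; 0 3.83 -2.82 1.34 -3.5; 0 3.99 -2.59 1.33 -3.5; 0 4.15 -2.33 1.33 -3.5
end [0.417 0.273 0.15 ] 80.99 19
```

Call:
{"op": "arm_command", "data": {
  "commands": "0 3.92 -3.03 0.01 -2.5; 0 4.04 -2.87 0 -2.5; 0 4.16 -2.68 0.01 -2.5; 0 4.28 -2.5 0 -2.6; 0 4.39 -2.3 0.01 -2.5; 0 4.48 -2.1 0.01 -2.5; 0 4.57 -1.91 0 -2.5; 0 4.24 -2.97 0.13 -3.3; 0 4.4 -2.73 0.14 -3.4; 0 4.55 -2.46 0.13 -3.3; 0 4.69 -2.19 0.14 -3.3; 0 4.8 -1.92 0.13 -3.4",
  "newtons": 60
}}

```text
t: 1.8
position: [0.4871, -0.0488, 0.2318]
tcp_rot: [[0.548, 0.837, 0.001], [0.837, -0.548, -0.0], [0.0, 0.001, -1.0]]
ft_force: [1.2, -0.3, 0.1]
gripper_width: 0.0441
```

Call:
{"op": "arm_command", "data": {
  "commands": "0 4.91 -1.64 0.13 -3.3; 0 3.25 -3.47 1.33 -3.5; 0 3.45 -3.27 1.34 -3.5; 0 3.65 -3.05 1.33 -3.5; 0 3.83 -2.82 1.34 -3.5; 0 3.99 -2.59 1.33 -3.5; 0 4.15 -2.33 1.33 -3.5; 0 0 0 0 0; 0 0 0 0 0"
}}

```text
t: 2.92
position: [0.4174, 0.2721, 0.1503]
tcp_rot: [[0.157, 0.988, -0.0], [0.988, -0.157, -0.001], [-0.001, 0.0, -1.0]]
ft_force: [-0.3, -0.2, 0.7]
gripper_width: 0.0444
```

```bash
python3 - <<'E'
from h import *
st()
t=grab_frame("top"); s=grab_frame("scene")
crop(t,150,140,200,150,4,"pics/b1.png"); crop(s,165,140,200,150,4,"pics/b2.png")
p=state()["position"]; print((proj(t,p)-[150,140])*4,(proj(s,p)-[165,140])*4)
E
```

```text
t 2.925 p [0.4174 0.2721 0.1503] yaw 80.95 F [-0.34 -0.22  0.73] M [-0.04 -0.03 -0.  ] w 0.0444 j [-0.24  0.46 -0.54  1.98  0.33  0.78 -1.12]
[307.91935379 383.42968461] [310.63079815 302.92156014]
```

View pics/b1.png

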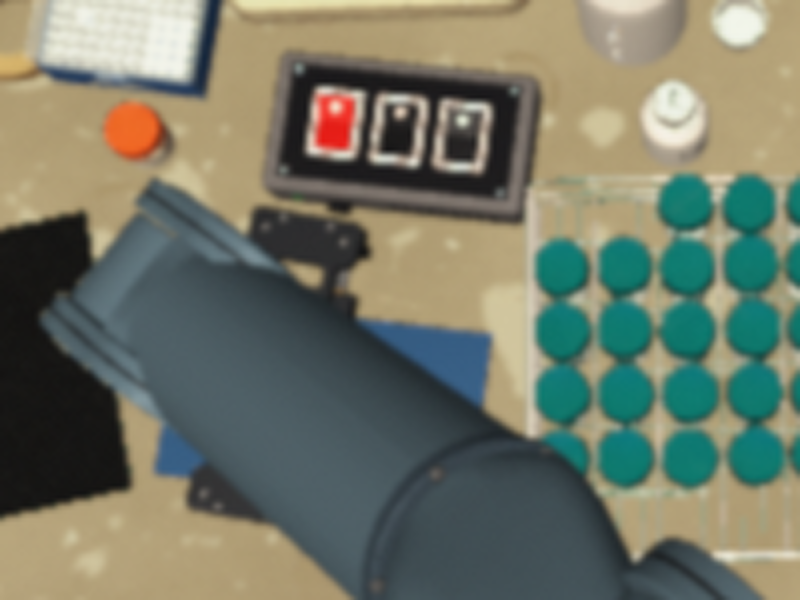

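View pics/b2.png

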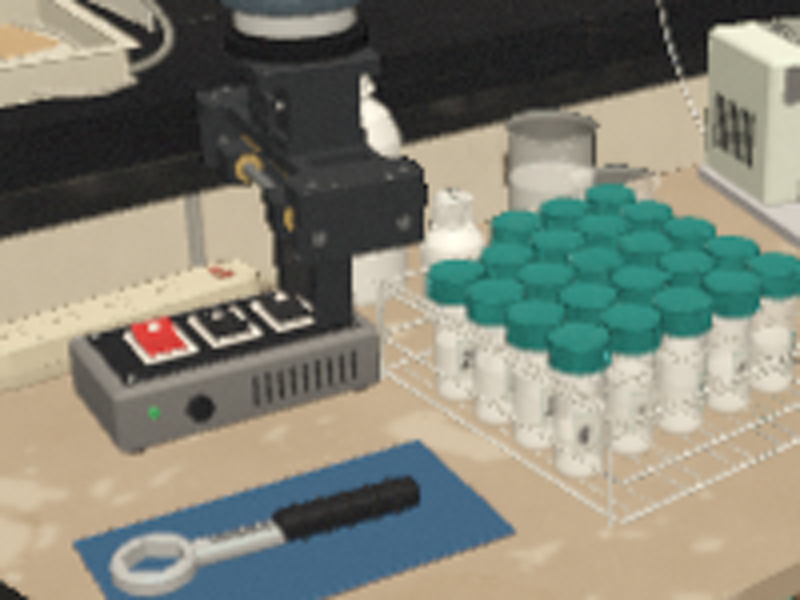

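The scene picture shows the open fingers above the handle (tips at ~(308,305) in the crop, agreeing with the projected TCP). I'll descend and grip.

Call:
{"op": "arm_command", "data": {
  "commands": "0 0.15 0 4.5 0; 0 0 0 4.5 0; 0 0 0 3.3 0; 0 0 0 2 0; 0 0 0 0 0; -1 0 0 0 0; -1 0 0 0 0; -1 0 0 0 0; -1 0 0 0 0; -1 0 0 0 0",
  "newtons": 60
}}

```text
t: 4.28
position: [0.4179, 0.2743, 0.0079]
tcp_rot: [[0.157, 0.988, 0.001], [0.988, -0.157, 0.0], [0.0, 0.001, -1.0]]
ft_force: [0.4, -1.4, 6.2]
gripper_width: 0.017
```

```bash
python3 - <<'E'
from h import *
st()
s=grab_frame("scene")
crop(s,165,190,160,110,5,"pics/c2.png")
E
```

```text
t 4.275 p [0.4179 0.2743 0.0079] yaw 80.96 F [ 0.43 -1.36  6.19] M [-0.29 -0.03 -0.15] w 0.017 j [-0.37  0.71 -0.38  2.03  0.53  0.5  -1.29]
```

View pics/c2.png

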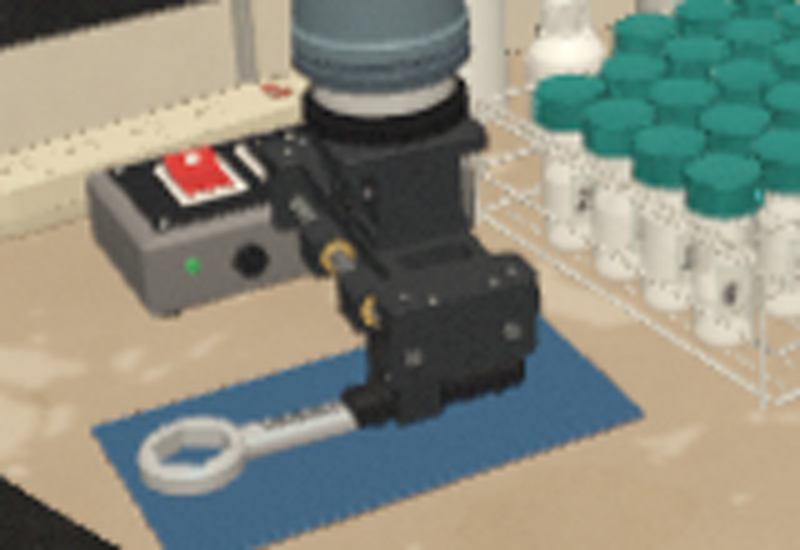

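Gripped at 17 mm and lying flat. Before moving I'll refine the pump pose.

```bash
python3 - <<'E'
from h import *
t=grab_frame("top"); s=grab_frame("scene")
for f,R,n in((t,(440,188,30,28),"t"),(s,(376,172,24,18),"s")):
    u0,v0,w,h=R; p=f["pixels"][v0:v0+h,u0:u0+w]; K=8
    p=cv2.resize(p,None,fx=K,fy=K,interpolation=cv2.INTER_CUBIC); hsv=cv2.cvtColor(p,cv2.COLOR_RGB2HSV).astype(int)
    b=((hsv[:,:,0]<28)&(hsv[:,:,1]>95)&(hsv[:,:,2]>80)).astype(np.uint8)
    nn,l,stt,c=cv2.connectedComponentsWithStats(b)
    i=1+np.argmax(stt[1:,4]); fix=lambda q:(np.array(q)+.5)/K-.5+np.array(R[:2])
    print(n,"brass",fix(c[i]),stt[i]/K)
    red=(((hsv[:,:,0]<6)|(hsv[:,:,0]>172))&(hsv[:,:,1]>110)).astype(np.uint8)
    nn,l,sr,cr=cv2.connectedComponentsWithStats(red)
    for j in range(1,nn):
        if sr[j,4]>20: print(" red",fix(cr[j]),sr[j]/K, onz(f,*fix(cr[j]),.06).round(4), onz(f,*fix(cr[j]),.072).round(4))
    cc=fix(c[i]); print(" cap@.068",onz(f,*cc,.068).round(4))
    cv2.imwrite(f"pics/m_{n}.png",np.hstack([p[:,:,::-1],np.repeat(b[:,:,None]*255,3,2)]))
# plate front corners
A=onz(t,416.6,212.4,.02);B=onz(t,476.6,229,.02);print(A,B,np.linalg.norm(A-B))
d=(A-B)[:2];d/=np.linalg.norm(d);yaw=np.degrees(np.arctan2(d[1],d[0]))-90;print("yaw",yaw); X=np.array([d[1],-d[0]]); print("origin est",(A+B)[:2]/2+.05*X)
E
```

```text
t brass [453.62975438 201.18056879] [  8.375   8.5    11.375  10.25  721.375]
 cap@.068 [ 0.54   -0.3437  0.068 ]
s brass [385.64402001 180.35371665] [  5.5     5.      9.25    7.125 393.5  ]
 cap@.068 [ 0.5366 -0.3414  0.068 ]
[ 0.51401936 -0.24804914  0.02      ] [ 0.46934277 -0.42046833  0.02      ] 0.17811338231807247
yaw -14.52677072583073
origin est [ 0.54008259 -0.34680035]
```

```bash
python3 - <<'E'
import cv2,numpy as np
a=cv2.imread("pics/top0.png"); c=a[175:240,408:488]; cv2.imwrite("pics/d1.png",cv2.resize(c,None,fx=9,fy=9,interpolation=cv2.INTER_LANCZOS4))
E
```

```text
(no output)
```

View pics/d1.png

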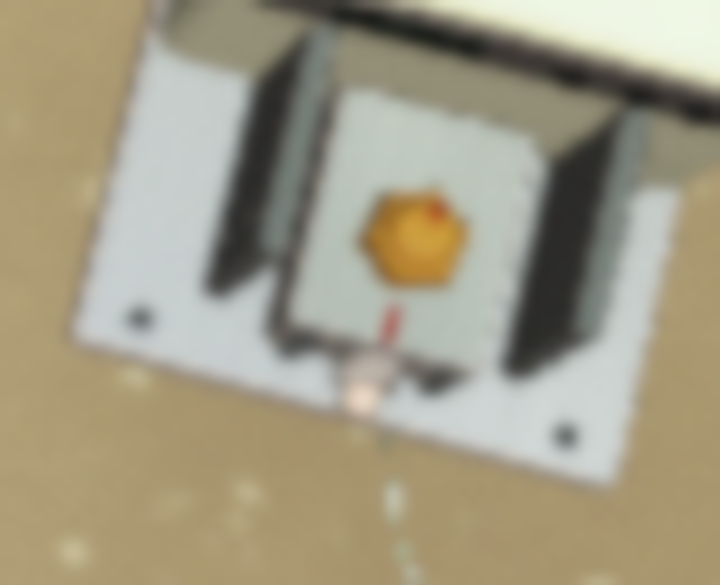

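View pics/m_t.png

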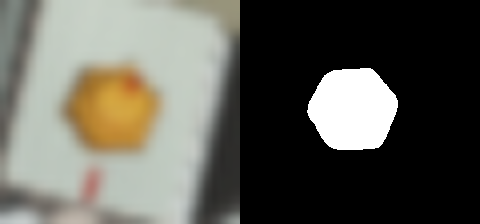

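In the zoom the cap's hexagon has vertices at image left and right (crop (308,108) and (398,103)). Its flat normal is therefore at about 3° in the world, 17° in the pump frame, which matches the stripe estimate. The cap is at about (0.538, −0.343) and the pump yaw is −14.5°.

```bash
python3 - <<'E'
from h import *
plan([(.418,.2743,.06,81),(.418,.26,.24,81),(.43,0,.24,41),(.4385,-.3478,.20,3),(.4385,-.3478,.10,3)],-1,step=5)
E
```

```text
-1 -0 0 -2.6 -0; -1 -0 0 -2.61 -0; -1 -0.35 0.06 -4.5 -0; -1 -0.36 0.05 -4.5 -0; -1 -0.35 0.06 -4.5 -0; -1 -0.35 0.06 -4.5 -0; -1 -4.25 0.88 0 6.7; -1 -4.12 1.37 0 6.6; -1 -3.93 1.83 0 6.7; -1 -3.69 2.27 0 6.6; -1 -3.41 2.69 0 6.7; -1 -3.07 3.07 0 6.7
-1 -2.77 3.35 0.5 4.7; -1 -2.48 3.57 0.5 4.8; -1 -2.18 3.76 0.5 4.7; -1 -1.86 3.93 0.5 4.8; -1 -1.53 4.08 0.5 4.7; -1 -1.19 4.18 0.5 4.8; -1 -0.83 4.27 0.5 4.7; -1 -0.49 4.32 0.5 4.8; -1 0 -0 3.33 -0; -1 0 -0 3.34 -0; -1 0 -0 3.33 -0
end [ 0.4385 -0.3478  0.1   ] 2.96 23
```

Call:
{"op": "arm_command", "data": {
  "commands": "-1 0 0 -2.6 0; -1 0 0 -2.61 0; -1 -0.35 0.06 -4.5 0; -1 -0.36 0.05 -4.5 0; -1 -0.35 0.06 -4.5 0; -1 -0.35 0.06 -4.5 0; -1 -4.25 0.88 0 6.7; -1 -4.12 1.37 0 6.6; -1 -3.93 1.83 0 6.7; -1 -3.69 2.27 0 6.6; -1 -3.41 2.69 0 6.7; -1 -3.07 3.07 0 6.7"
}}

```text
t: 5.92
position: [0.4287, -0.0014, 0.2392]
tcp_rot: [[0.757, 0.653, -0.001], [0.653, -0.757, -0.0], [-0.001, -0.0, -1.0]]
ft_force: [0.5, 0.0, -2.5]
gripper_width: 0.0177
```

Call:
{"op": "arm_command", "data": {
  "commands": "-1 -2.77 3.35 0.5 4.7; -1 -2.48 3.57 0.5 4.8; -1 -2.18 3.76 0.5 4.7; -1 -1.86 3.93 0.5 4.8; -1 -1.53 4.08 0.5 4.7; -1 -1.19 4.18 0.5 4.8; -1 -0.83 4.27 0.5 4.7; -1 -0.49 4.32 0.5 4.8; -1 0 0 3.3 0; -1 0 0 3.3 0; -1 0 0 3.4 0; -1 0 0 0 0"
}}

```text
t: 7.42
position: [0.4359, -0.346, 0.0969]
tcp_rot: [[0.999, 0.053, -0.005], [0.053, -0.999, 0.004], [-0.005, -0.004, -1.0]]
ft_force: [-0.4, 0.4, -2.9]
gripper_width: 0.0173
```

```bash
python3 - <<'E'
from h import *
st()
t=grab_frame("top"); s=grab_frame("scene")
crop(t,390,150,130,100,6,"pics/e1.png"); crop(s,310,120,130,100,6,"pics/e2.png")
E
```

```text
t 7.425 p [ 0.4359 -0.346   0.0969] yaw 3.02 F [-0.38  0.42 -2.91] M [0.05 0.05 0.02] w 0.0173 j [ 0.63  0.58 -0.05  1.88  0.04  0.69 -0.96]
```

View pics/e1.png

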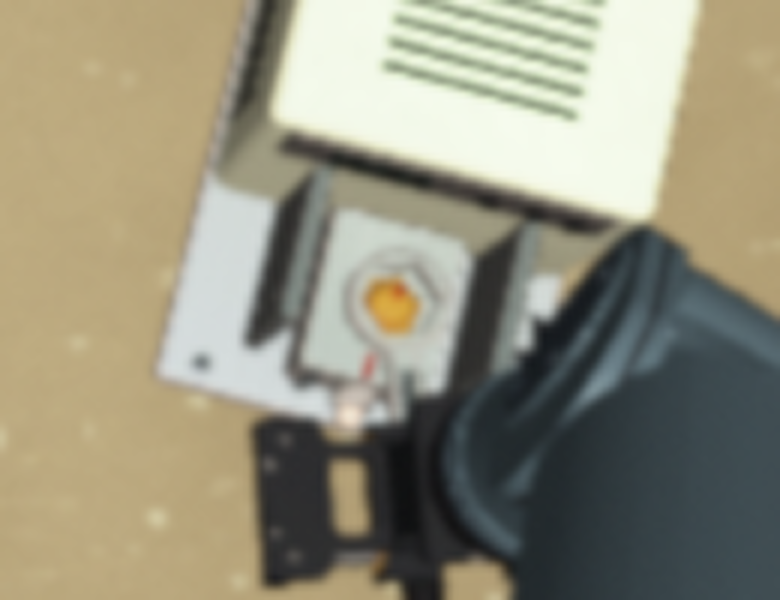

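View pics/e2.png

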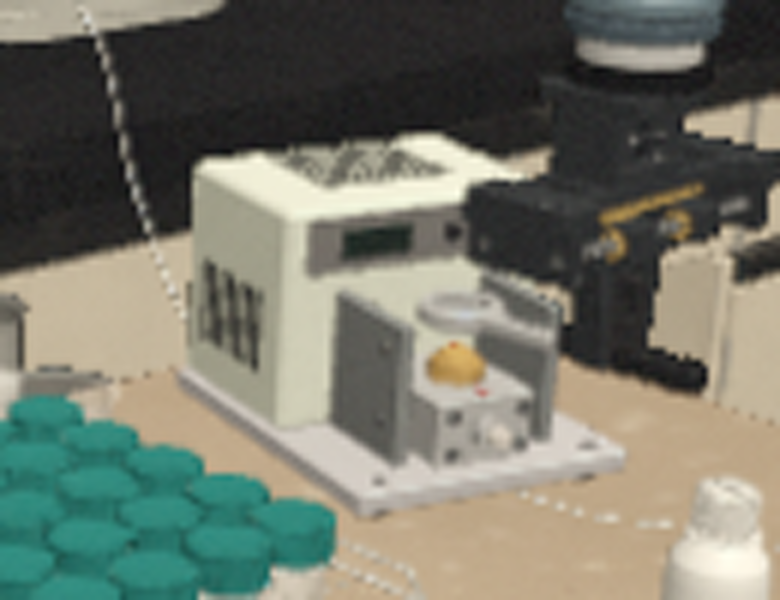

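The spanner is over the cap in both views, ring around (395,300) in the crop and cap at (390,305). I'll enlarge and predict where the ring should appear.

```bash
python3 - <<'E'
from h import *
st()
t=grab_frame("top"); s=grab_frame("scene")
def draw(f,u0,v0,w,h,k,name):
    c=cv2.resize(f["pixels"][v0:v0+h,u0:u0+w,::-1],None,fx=k,fy=k,interpolation=cv2.INTER_CUBIC); c0=c.copy()
    S=state();R=S["tcp_rot"];p=S["position"]; ctr=p+.1*R[:,0]
    q=lambda P:(np.array(proj(f,P))-[u0,v0]+.5)*k
    def circ(C,r,z,col):
        pts=np.array([q([C[0]+r*np.cos(a),C[1]+r*np.sin(a),z]) for a in np.linspace(0,6.283,40)]).astype(int); cv2.polylines(c,[pts],True,col,1)
    circ(ctr,.024,p[2]+.009,(0,255,0))
    circ(ctr,.024,p[2]-.004,(0,160,0))
    circ((.5384,-.3426),.012,.072,(255,0,255))
    cv2.imwrite(name,np.hstack([c0,c])); print(ctr)
draw(t,440,180,34,40,11,"pics/f1.png"); draw(s,368,158,42,34,9,"pics/f2.png")
E
```

```text
t 7.525 p [ 0.4383 -0.3477  0.0999] yaw 3.0 F [ 0.06 -0.17 -2.2 ] M [ 0.04  0.08 -0.07] w 0.0174 j [ 0.63  0.57 -0.05  1.88  0.04  0.69 -0.96]
[ 0.53892973 -0.34313874  0.10111638]
[ 0.53892973 -0.34313874  0.10111638]
```

View pics/f1.png

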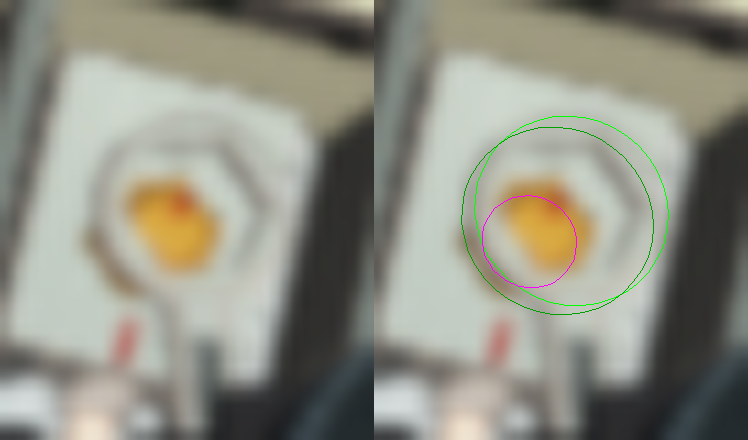

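View pics/f2.png

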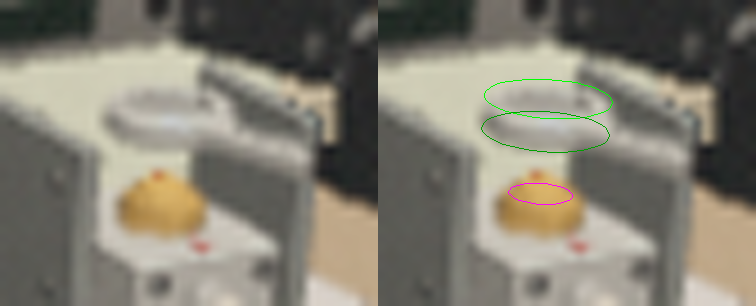

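```bash
python3 - <<'E'
from h import *
t=grab_frame("top")
S=state();R=S["tcp_rot"];p=S["position"]; C=p+.1*R[:,0]
q=lambda P:((np.array(proj(t,P))-[440,180]+.5)*11).round(0)
for z in(p[2]+.009,p[2]-.004):
    print(z,[q([*(C[:2]+.0186*np.array([np.cos(a),np.sin(a)])),z]) for a in np.radians(3+30+60*np.arange(6))])
g=cv2.resize(t["pixels"][180:220,440:474,::-1],None,fx=16,fy=14,interpolation=cv2.INTER_LANCZOS4)
g=cv2.resize(t["pixels"][180:220,440:474,::-1],None,fx=14,fy=14,interpolation=cv2.INTER_LANCZOS4)
l=cv2.cvtColor(g,cv2.COLOR_BGR2LAB); l[:,:,0]=cv2.createCLAHE(4,(2,2)).apply(l[:,:,0]); cv2.imwrite("pics/g1.png",cv2.cvtColor(l,cv2.COLOR_LAB2BGR))
E
```

```text
0.10993676152684505 [array([155., 148.]), array([123., 213.]), array([165., 275.]), array([240., 273.]), array([272., 208.]), array([230., 146.])]
0.09693676152684505 [array([142., 159.]), array([110., 223.]), array([152., 285.]), array([226., 283.]), array([258., 219.]), array([215., 157.])]
```

View pics/g1.png

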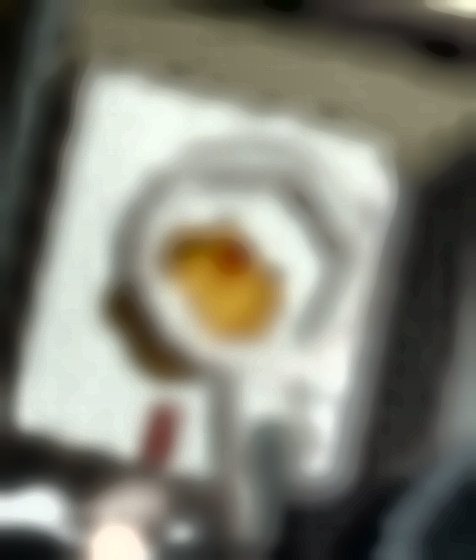

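The ring's predicted and observed hole vertices agree to about 1 mm, and the cap likewise. Descending in steps while watching the force.

Call:
{"op": "arm_command", "data": {
  "commands": "-1 0 0 0.9 0; -1 0 0 0.9 0; -1 0 0 0.5 0; -1 0 0 0.3 0; -1 0 0 0 0"
}}

```text
t: 8.3
position: [0.4381, -0.3477, 0.0732]
tcp_rot: [[0.999, 0.052, -0.0], [0.052, -0.999, 0.0], [-0.0, -0.0, -1.0]]
ft_force: [-0.3, -0.1, -1.7]
gripper_width: 0.0176
```

Call:
{"op": "arm_command", "data": {
  "commands": "-1 0 0 0.3 0; -1 0 0 0.3 0; -1 0 0 0 0"
}}

```text
t: 8.68
position: [0.4381, -0.3478, 0.0672]
tcp_rot: [[0.999, 0.052, -0.0], [0.052, -0.999, 0.0], [-0.0, -0.0, -1.0]]
ft_force: [-0.3, -0.1, -2.6]
gripper_width: 0.0175
```

Call:
{"op": "arm_command", "data": {
  "commands": "-1 0 0 0.3 0; -1 0 0 0 0"
}}

```text
t: 8.93
position: [0.4382, -0.3478, 0.0643]
tcp_rot: [[0.999, 0.052, -0.0], [0.052, -0.999, 0.0], [-0.0, -0.0, -1.0]]
ft_force: [-0.5, -0.2, -2.1]
gripper_width: 0.0174
```

```bash
python3 - <<'E'
from h import *
st()
t=grab_frame("top"); s=grab_frame("scene")
crop(t,430,170,60,60,10,"pics/i1.png"); crop(s,350,140,80,60,9,"pics/i2.png")
E
```

```text
t 8.925 p [ 0.4382 -0.3478  0.0643] yaw 2.99 F [-0.52 -0.23 -2.15] M [ 0.03  0.04 -0.01] w 0.0174 j [ 0.62  0.63 -0.04  1.89  0.04  0.62 -0.97]
```

View pics/i1.png

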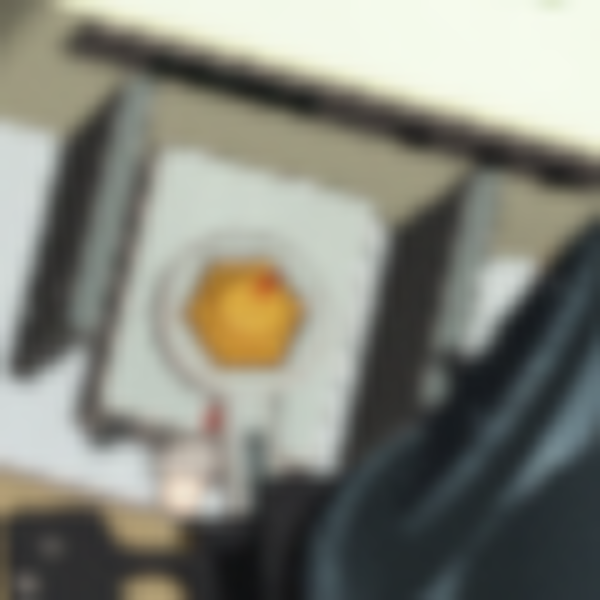

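View pics/i2.png

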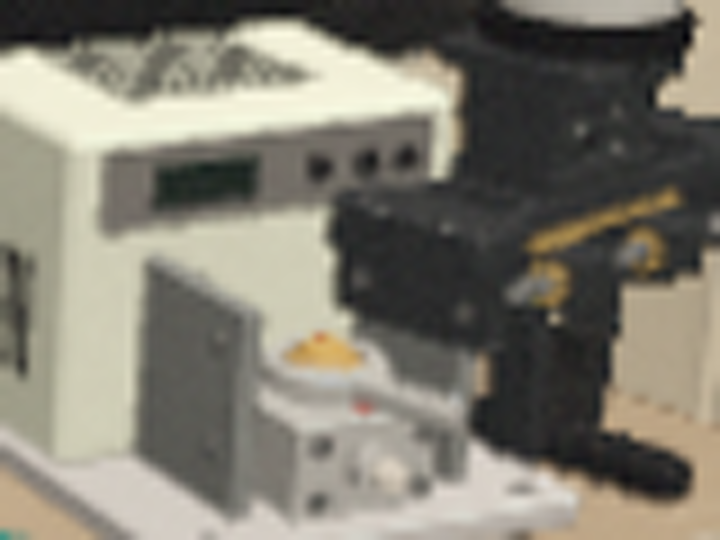

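Seated: the ring sits flat round the cap at (245,315) in the top crop. First stroke, clockwise in 9° rows.

Call:
{"op": "arm_command", "data": {
  "commands": "-1 0.12 -1.56 0 9; -1 0.12 -1.56 0 9; -1 0.12 -1.56 0 9; -1 0 0 0 0"
}}

```text
t: 9.52
position: [0.4476, -0.3018, 0.0647]
tcp_rot: [[0.915, -0.404, 0.001], [-0.404, -0.915, -0.001], [0.001, 0.001, -1.0]]
ft_force: [2.4, -1.0, -3.0]
gripper_width: 0.0176
```

Call:
{"op": "arm_command", "data": {
  "commands": "-1 0.12 -1.56 0 9; -1 0.12 -1.56 0 9; -1 0.12 -1.56 0 9; -1 0 0 0 0"
}}

```text
t: 10.02
position: [0.4757, -0.2648, 0.0645]
tcp_rot: [[0.634, -0.774, 0.001], [-0.774, -0.634, -0.0], [0.001, -0.0, -1.0]]
ft_force: [2.1, 0.1, -3.0]
gripper_width: 0.0174
```

```bash
python3 - <<'E'
from h import *
st(); S=state(); print(S["position"]+.1*S["tcp_rot"][:,0])
t=grab_frame("top"); s=grab_frame("scene")
crop(t,430,170,60,60,10,"pics/j1.png"); crop(s,350,140,80,60,9,"pics/j2.png")
E
```

```text
t 10.025 p [ 0.4757 -0.2648  0.0645] yaw -50.69 F [ 2.1   0.06 -3.03] M [ 0.22 -0.43  0.16] w 0.0174 j [ 0.27  0.62  0.21  1.94 -0.21  0.6  -1.84]
[ 0.53905106 -0.34217301  0.06456454]
```

View pics/j1.png

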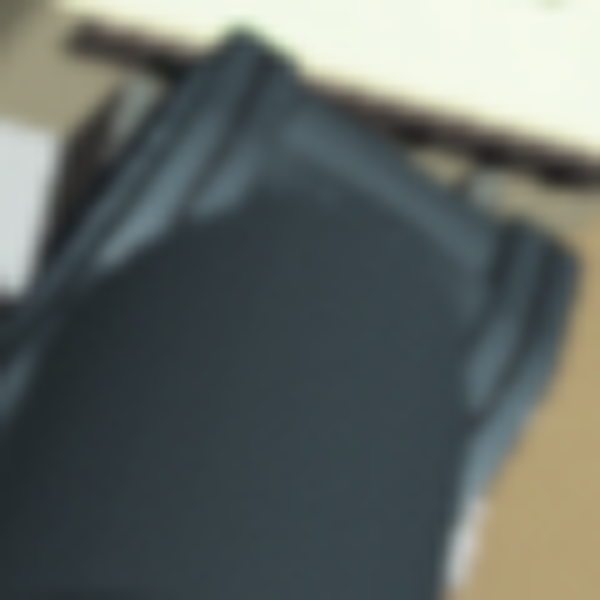

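View pics/j2.png

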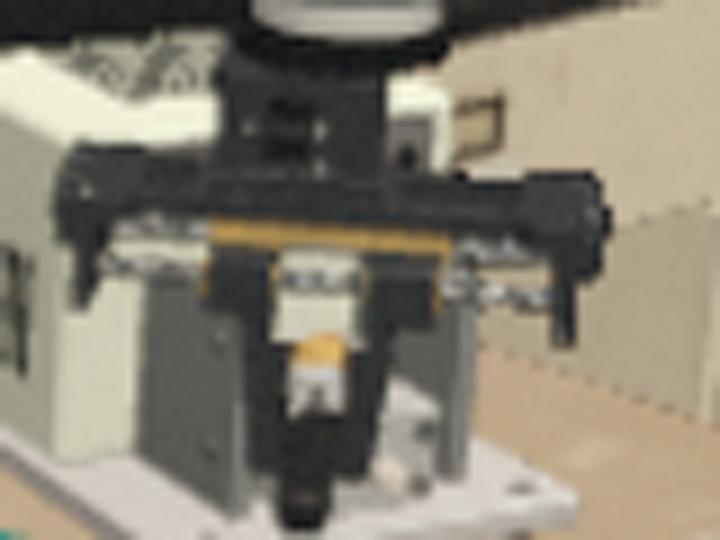

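The top view is blocked at the end of the stroke, but forces stayed small (2–3 N), as expected for the cap's friction. I'll ease back 10°, lift 25 mm, swing back 60° and look.

Call:
{"op": "arm_command", "data": {
  "commands": "-1 0.15 1.74 0 -10; -1 0 0 0 0; -1 0 0 -0.8 0; -1 0 0 -1.2 0; -1 0 0 -1.5 0; -1 0.15 1.74 0 -10; -1 0.15 1.74 0 -10; -1 0.15 1.74 0 -10; -1 0.15 1.74 0 -10; -1 0.15 1.74 0 -10; -1 0.15 1.74 0 -10; -1 0 0 0 0"
}}

```text
t: 11.62
position: [0.4424, -0.3772, 0.1001]
tcp_rot: [[0.947, 0.321, 0.0], [0.321, -0.947, -0.001], [-0.0, 0.001, -1.0]]
ft_force: [-0.2, 1.0, -2.2]
gripper_width: 0.0177
```

```bash
python3 - <<'E'
from h import *
st(); S=state(); print(S["position"]+.1*S["tcp_rot"][:,0])
t=grab_frame("top"); s=grab_frame("scene")
crop(t,430,170,60,60,10,"pics/k1.png"); crop(s,350,140,80,60,9,"pics/k2.png")
E
```

```text
t 11.625 p [ 0.4424 -0.3772  0.1001] yaw 18.73 F [-0.23  1.   -2.19] M [ 0.02  0.02 -0.01] w 0.0177 j [ 0.7   0.6  -0.09  1.82  0.08  0.72 -0.68]
[ 0.53708223 -0.34503627  0.10005519]
```

View pics/k1.png

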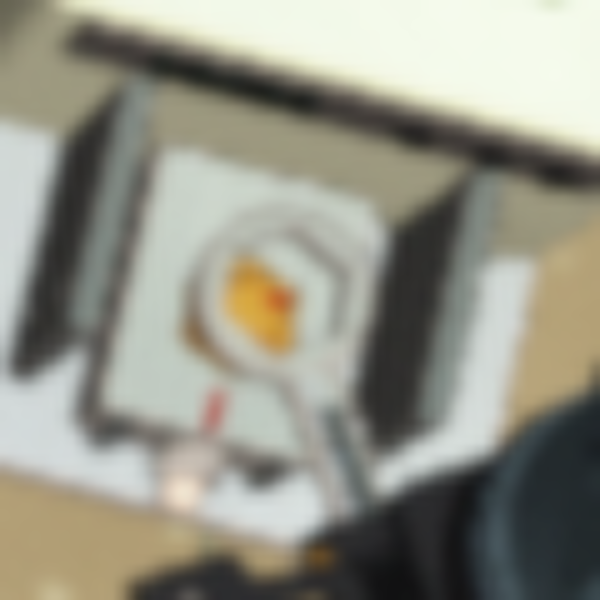

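View pics/k2.png

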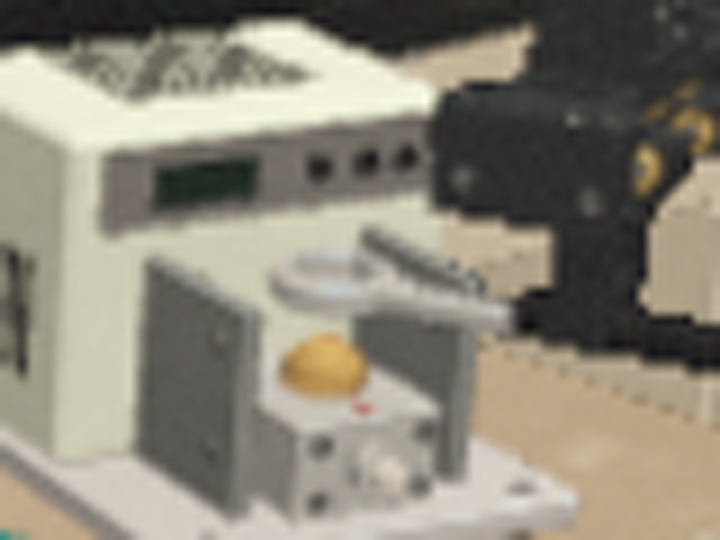

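The cap's stripe moved clockwise to (280,297) in the crop, about 35–40° further on. The ring's centre has drifted about 2 mm, so I'll correct that and reseat at 19°.

```bash
python3 - <<'E'
from h import *
C=np.array([.5388,-.3426]);a=np.radians(19);p=C-.1*np.array([np.cos(a),np.sin(a)])
plan([(*p,.10,19),(*p,.0732,19)],-1,step=1)
E
```

```text
-1 0.15 0.08 -0.04 -0.2; -1 -0 -0 0.89 -0; -1 -0 -0 0.9 -0; -1 -0 -0 0.89 -0
end [ 0.4443 -0.3752  0.0732] 18.96 4
```

Call:
{"op": "arm_command", "data": {
  "commands": "-1 0.15 0.08 -0.04 -0.2; -1 0 0 0.9 0; -1 0 0 0.9 0; -1 0 0 0.9 0; -1 0 0 0 0"
}}

```text
t: 12.35
position: [0.4442, -0.3756, 0.0718]
tcp_rot: [[0.945, 0.328, -0.001], [0.328, -0.945, 0.001], [-0.001, -0.001, -1.0]]
ft_force: [-0.0, -0.3, -2.9]
gripper_width: 0.0172
```

Call:
{"op": "arm_command", "data": {
  "commands": "-1 0 0 0.3 0; -1 0 0 0.3 0; -1 0 0 0.25 0; -1 0 0 0 0"
}}

```text
t: 12.85
position: [0.4447, -0.3758, 0.0643]
tcp_rot: [[0.944, 0.329, 0.0], [0.329, -0.944, -0.0], [-0.0, 0.0, -1.0]]
ft_force: [-0.7, -0.6, -3.2]
gripper_width: 0.0173
```

```bash
python3 - <<'E'
from h import *
st(); S=state(); print(S["position"]+.1*S["tcp_rot"][:,0])
t=grab_frame("top"); s=grab_frame("scene")
crop(t,430,170,60,60,10,"pics/l1.png"); crop(s,350,140,80,60,9,"pics/l2.png")
E
```

```text
t 12.85 p [ 0.4447 -0.3758  0.0643] yaw 19.18 F [-0.75 -0.64 -3.23] M [-0.25  0.06 -0.08] w 0.0173 j [ 0.69  0.66 -0.09  1.82  0.09  0.66 -0.69]
[ 0.53913385 -0.34298976  0.06425766]
```

View pics/l1.png

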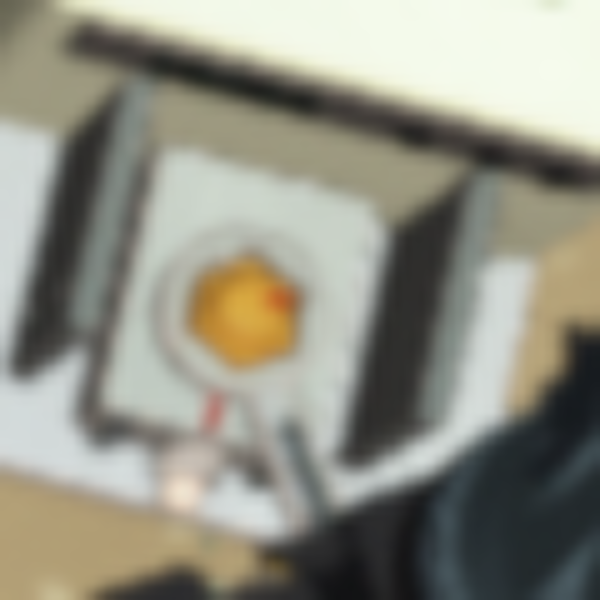

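View pics/l2.png

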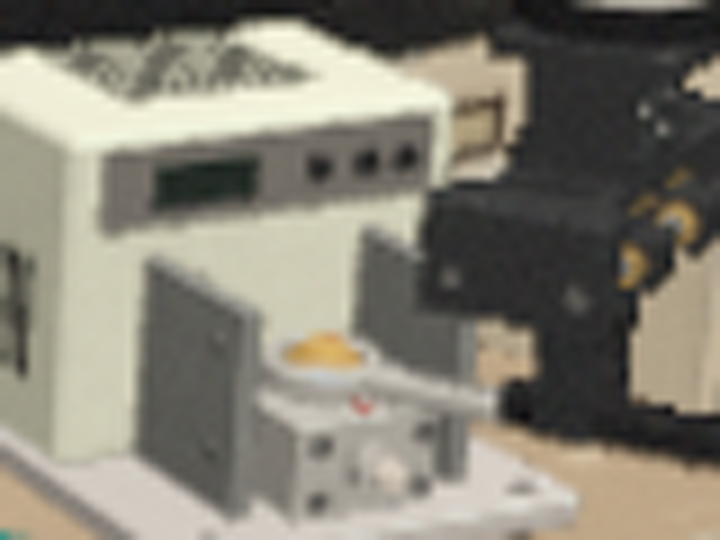

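Reseated cleanly: hexagon inside the ring, vertex at (250,250). Second stroke.

Call:
{"op": "arm_command", "data": {
  "commands": "-1 0.12 -1.56 0 9; -1 0.12 -1.56 0 9; -1 0.12 -1.56 0 9; -1 0.12 -1.56 0 9; -1 0.12 -1.56 0 9; -1 0.12 -1.57 0 9; -1 0.12 -1.57 0 9; -1 0.12 -1.57 0 9; -1 0 0 0 0"
}}

```text
t: 14.08
position: [0.479, -0.2622, 0.0642]
tcp_rot: [[0.607, -0.795, -0.0], [-0.795, -0.607, 0.0], [-0.0, 0.0, -1.0]]
ft_force: [-0.8, 0.4, -2.3]
gripper_width: 0.0173
```

Call:
{"op": "arm_command", "data": {
  "commands": "-1 0.15 1.74 0 -10; -1 0 0 0 0; -1 0 0 -0.8 0; -1 0 0 -1.2 0; -1 0 0 -1.5 0; -1 0.15 1.74 0 -10; -1 0.15 1.74 0 -10; -1 0.15 1.74 0 -10; -1 0.15 1.74 0 -10; -1 0.15 1.74 0 -10; -1 0.15 1.74 0 -10; -1 0 0 0 0"
}}

```text
t: 15.58
position: [0.4432, -0.3744, 0.1002]
tcp_rot: [[0.957, 0.292, 0.001], [0.292, -0.957, -0.002], [0.0, 0.002, -1.0]]
ft_force: [0.3, 0.1, -3.4]
gripper_width: 0.018
```

```bash
python3 - <<'E'
from h import *
st(); S=state(); print(S["position"]+.1*S["tcp_rot"][:,0])
t=grab_frame("top"); s=grab_frame("scene")
st()
crop(t,430,170,60,60,10,"pics/n1.png"); crop(s,350,140,80,60,9,"pics/n2.png")
C=np.array([.5389,-.3428]);a=np.radians(17.5);p=C-.1*np.array([np.cos(a),np.sin(a)])
plan([(*p,.10,17.5),(*p,.0732,17.5)],-1,step=1)
E
```

```text
t 15.575 p [ 0.4432 -0.3744  0.1002] yaw 16.96 F [ 0.27  0.11 -3.44] M [0.03 0.12 0.06] w 0.018 j [ 0.66  0.6  -0.05  1.82  0.05  0.72 -0.69]
[ 0.5388322  -0.34518941  0.1002701 ]
t 15.675 p [ 0.4432 -0.3721  0.0997] yaw 16.98 F [-0.32  0.18 -2.85] M [0.03 0.09 0.02] w 0.0173 j [ 0.66  0.6  -0.05  1.82  0.05  0.72 -0.69]
-1 0.01 0.09 -0.03 -0.5; -1 -0 -0 0.89 -0; -1 -0 -0 0.9 -0; -1 -0 -0 0.89 -0
end [ 0.4436 -0.3729  0.0732] 17.48 4
```

View pics/n1.png

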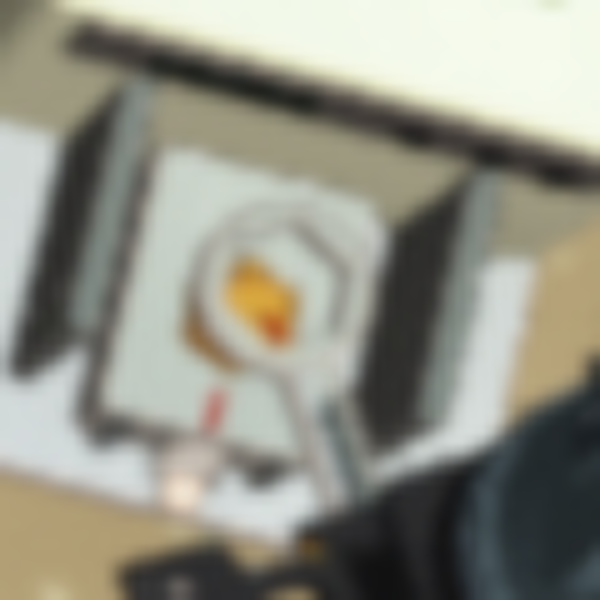

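View pics/n2.png

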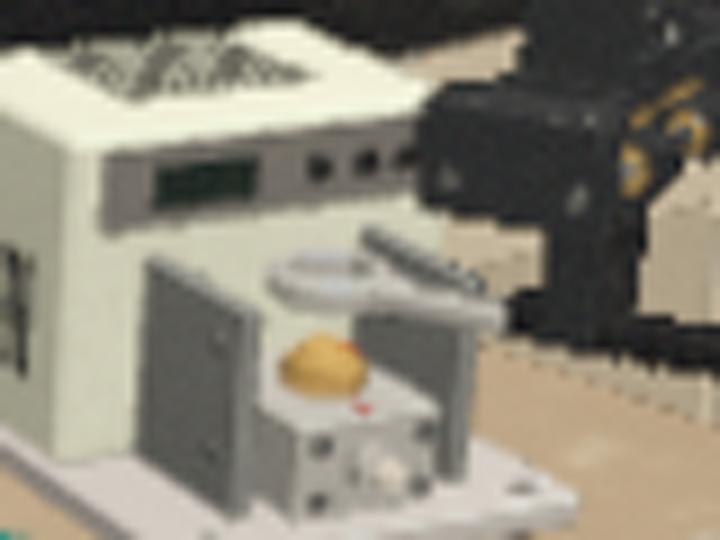

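Stripe now at (277,330) — another ~55–60° done, ~57° to go by the hexagon phase. Reseating.

Call:
{"op": "arm_command", "data": {
  "commands": "-1 0.01 0.09 0 -0.5; -1 0 0 0.9 0; -1 0 0 0.9 0; -1 0 0 0.9 0; -1 0 0 0 0"
}}

```text
t: 16.3
position: [0.4433, -0.3732, 0.0713]
tcp_rot: [[0.953, 0.304, -0.001], [0.304, -0.953, 0.001], [-0.001, -0.001, -1.0]]
ft_force: [-0.2, 0.0, -2.2]
gripper_width: 0.0175
```

Call:
{"op": "arm_command", "data": {
  "commands": "-1 0 0 0.3 0; -1 0 0 0.3 0; -1 0 0 0.2 0; -1 0 0 0 0"
}}

```text
t: 16.8
position: [0.4436, -0.3734, 0.0643]
tcp_rot: [[0.953, 0.304, -0.0], [0.304, -0.953, 0.0], [-0.0, -0.0, -1.0]]
ft_force: [-0.5, 0.1, -2.3]
gripper_width: 0.0178
```

```bash
python3 - <<'E'
from h import *
st(); S=state(); print(S["position"]+.1*S["tcp_rot"][:,0])
t=grab_frame("top")
crop(t,430,170,60,60,10,"pics/o1.png")
E
```

```text
t 16.8 p [ 0.4436 -0.3734  0.0643] yaw 17.69 F [-0.54  0.08 -2.31] M [-0.03 -0.01 -0.03] w 0.0178 j [ 0.66  0.66 -0.05  1.83  0.05  0.65 -0.69]
[ 0.53887345 -0.34305371  0.0642472 ]
```

View pics/o1.png

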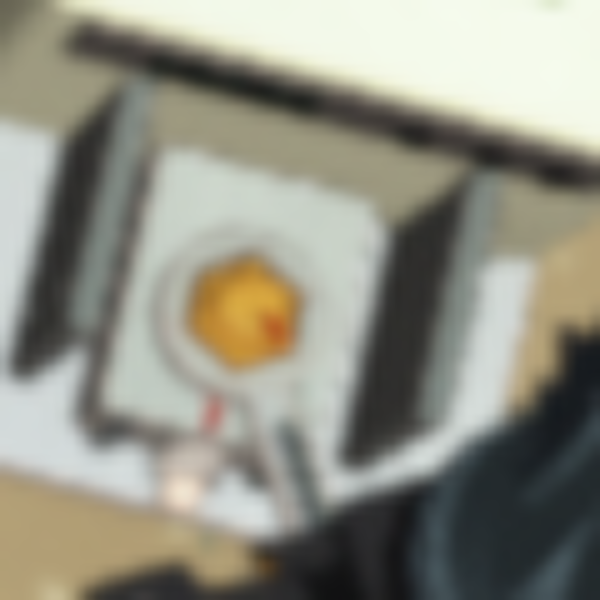

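Seated again. Third stroke, with the last part in small steps to feel for the stop.

Call:
{"op": "arm_command", "data": {
  "commands": "-1 0.12 -1.56 0 9; -1 0.12 -1.56 0 9; -1 0.12 -1.56 0 9; -1 0.12 -1.56 0 9; -1 0.12 -1.56 0 9; -1 0.12 -1.57 0 9; -1 0.07 -1.22 0 7; -1 0 0 0 0"
}}

```text
t: 17.85
position: [0.4664, -0.2737, 0.0644]
tcp_rot: [[0.73, -0.684, -0.0], [-0.684, -0.73, 0.0], [-0.0, 0.0, -1.0]]
ft_force: [0.4, 0.2, -1.2]
gripper_width: 0.0174
```

Call:
{"op": "arm_command", "data": {
  "commands": "-1 0.01 -0.52 0 3; -1 0 0 0 0"
}}

```text
t: 18.1
position: [0.4694, -0.2705, 0.0643]
tcp_rot: [[0.693, -0.721, -0.0], [-0.721, -0.693, 0.001], [-0.001, -0.0, -1.0]]
ft_force: [-0.5, 2.1, -1.0]
gripper_width: 0.0175
```

Call:
{"op": "arm_command", "data": {
  "commands": "-1 0.01 -0.52 0 3; -1 0 0 0 0"
}}

```text
t: 18.35
position: [0.4732, -0.267, 0.0643]
tcp_rot: [[0.654, -0.756, -0.0], [-0.756, -0.654, 0.001], [-0.001, -0.0, -1.0]]
ft_force: [-0.3, 2.0, -1.8]
gripper_width: 0.0175
```

```bash
python3 - <<'E'
from h import *
st(); S=state(); print(S["position"]+.1*S["tcp_rot"][:,0])
E
```

```text
t 18.35 p [ 0.4732 -0.267   0.0643] yaw -49.14 F [-0.34  1.98 -1.84] M [0.62 0.08 0.4 ] w 0.0175 j [ 0.24  0.63  0.25  1.94 -0.26  0.6  -1.77]
[ 0.53867031 -0.34263273  0.06418663]
```

Call:
{"op": "arm_command", "data": {
  "commands": "-1 0.01 -0.52 0 3; -1 0 0 0 0"
}}

```text
t: 18.6
position: [0.4773, -0.2636, 0.0642]
tcp_rot: [[0.614, -0.79, -0.0], [-0.79, -0.614, 0.001], [-0.001, -0.0, -1.0]]
ft_force: [0.1, 2.4, -2.1]
gripper_width: 0.0177
```

Call:
{"op": "arm_command", "data": {
  "commands": "-1 0.01 -0.52 0 3; -1 0 0 0 0"
}}

```text
t: 18.85
position: [0.4814, -0.2605, 0.0642]
tcp_rot: [[0.571, -0.821, -0.0], [-0.821, -0.571, 0.001], [-0.001, 0.0, -1.0]]
ft_force: [-0.8, 4.1, -2.6]
gripper_width: 0.0177
```

```bash
python3 - <<'E'
from h import *
st(); S=state(); print(S["position"]+.1*S["tcp_rot"][:,0])
E
```

```text
t 18.85 p [ 0.4814 -0.2605  0.0642] yaw -55.15 F [-0.81  4.13 -2.61] M [0.79 0.08 0.44] w 0.0177 j [ 0.2   0.64  0.28  1.93 -0.29  0.61 -1.86]
[ 0.53856533 -0.34256953  0.06411387]
```

Call:
{"op": "arm_command", "data": {
  "commands": "-1 0.01 -0.44 0 2.5; -1 0 0 0 0"
}}

```text
t: 19.1
position: [0.4846, -0.2583, 0.0641]
tcp_rot: [[0.535, -0.845, -0.001], [-0.845, -0.535, 0.0], [-0.001, 0.001, -1.0]]
ft_force: [-1.6, 2.7, -2.1]
gripper_width: 0.0174
```

Call:
{"op": "arm_command", "data": {
  "commands": "-1 0.01 -0.44 0 2.5; -1 0 0 0 0"
}}

```text
t: 19.35
position: [0.4882, -0.2561, 0.0641]
tcp_rot: [[0.497, -0.868, -0.001], [-0.868, -0.497, 0.001], [-0.001, 0.001, -1.0]]
ft_force: [-3.6, 2.7, -1.4]
gripper_width: 0.0172
```

```bash
python3 - <<'E'
from h import *
st(); S=state(); print(S["position"]+.1*S["tcp_rot"][:,0])
s=grab_frame("scene"); crop(s,350,140,80,60,9,"pics/p2.png")
E
```

```text
t 19.35 p [ 0.4882 -0.2561  0.0641] yaw -60.17 F [-3.56  2.65 -1.42] M [0.71 0.69 0.63] w 0.0172 j [ 0.17  0.65  0.3   1.92 -0.32  0.62 -1.95]
[ 0.53795821 -0.34281025  0.06393548]
```

View pics/p2.png

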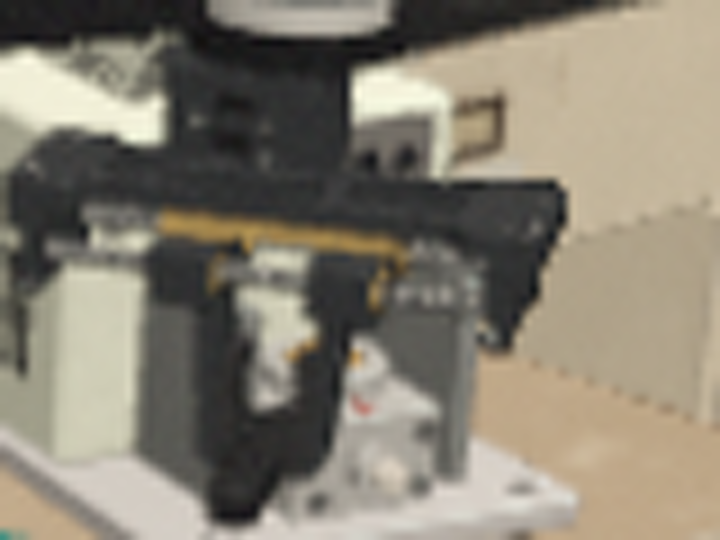

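The moment is rising slowly (0.4→0.63 N m). It may be at the stop with the handle twisting in the pads, so I'll ease back, lift and look.

Call:
{"op": "arm_command", "data": {
  "commands": "-1 0.13 1.69 0 -10; -1 0 0 0 0"
}}

```text
t: 19.65
position: [0.4749, -0.2657, 0.0645]
tcp_rot: [[0.637, -0.771, 0.001], [-0.771, -0.637, 0.001], [-0.0, -0.001, -1.0]]
ft_force: [-0.3, 5.4, -2.1]
gripper_width: 0.0171
```

```bash
python3 - <<'E'
from h import *
st(); S=state(); print(S["position"]+.1*S["tcp_rot"][:,0])
E
```

```text
t 19.65 p [ 0.4749 -0.2657  0.0645] yaw -50.4 F [-0.33  5.43 -2.12] M [1.08 0.14 0.31] w 0.0171 j [ 0.23  0.63  0.26  1.94 -0.27  0.6  -1.79]
[ 0.53864002 -0.34273653  0.06443773]
```

The net torque about the cap is now near zero, but 5 N side force remains. I'll relieve that by moving slightly toward +y, then lift gently.

Call:
{"op": "arm_command", "data": {
  "commands": "-1 -0.07 -0.06 0 0; -1 0 0 0 0"
}}

```text
t: 19.9
position: [0.4756, -0.265, 0.0644]
tcp_rot: [[0.637, -0.771, 0.001], [-0.771, -0.637, -0.001], [0.001, -0.0, -1.0]]
ft_force: [-0.6, 1.4, -2.8]
gripper_width: 0.0175
```

```bash
python3 - <<'E'
from h import *
st(); S=state(); print(S["position"]+.1*S["tcp_rot"][:,0])
E
```

```text
t 19.9 p [ 0.4756 -0.265   0.0644] yaw -50.42 F [-0.6   1.36 -2.83] M [0.51 0.22 0.13] w 0.0175 j [ 0.23  0.63  0.26  1.94 -0.27  0.6  -1.79]
[ 0.5392912  -0.34210566  0.06451278]
```

Call:
{"op": "arm_command", "data": {
  "commands": "-1 0 0 -0.5 0; -1 0 0 -0.8 0; -1 0 0 -1.2 0; -1 0 0 -1 0; -1 0.15 1.74 0 -10; -1 0.15 1.74 0 -10; -1 0.15 1.74 0 -10; -1 0.15 1.74 0 -10; -1 0.15 1.74 0 -10; -1 0.15 1.74 0 -10; -1 0 0 0 0"
}}

```text
t: 21.28
position: [0.4397, -0.3606, 0.1]
tcp_rot: [[0.986, 0.164, 0.001], [0.164, -0.986, -0.001], [0.001, 0.001, -1.0]]
ft_force: [-0.1, 0.0, -2.7]
gripper_width: 0.0174
```

```bash
python3 - <<'E'
from h import *
st()
t=grab_frame("top"); s=grab_frame("scene")
st(); S=state(); print(S["position"]+.1*S["tcp_rot"][:,0])
crop(t,430,170,60,60,10,"pics/q1.png"); crop(s,350,140,80,60,9,"pics/q2.png")
E
```

```text
t 21.275 p [ 0.4397 -0.3606  0.1   ] yaw 9.44 F [-0.14  0.01 -2.66] M [-0.05  0.09 -0.01] w 0.0174 j [ 0.6   0.59  0.01  1.86 -0.01  0.7  -0.79]
t 21.375 p [ 0.44   -0.3583  0.0995] yaw 9.47 F [-0.59 -0.29 -2.58] M [0.03 0.07 0.01] w 0.0176 j [ 0.6   0.59  0.01  1.86 -0.01  0.7  -0.79]
[ 0.53867153 -0.34181524  0.09954236]
```

View pics/q1.png

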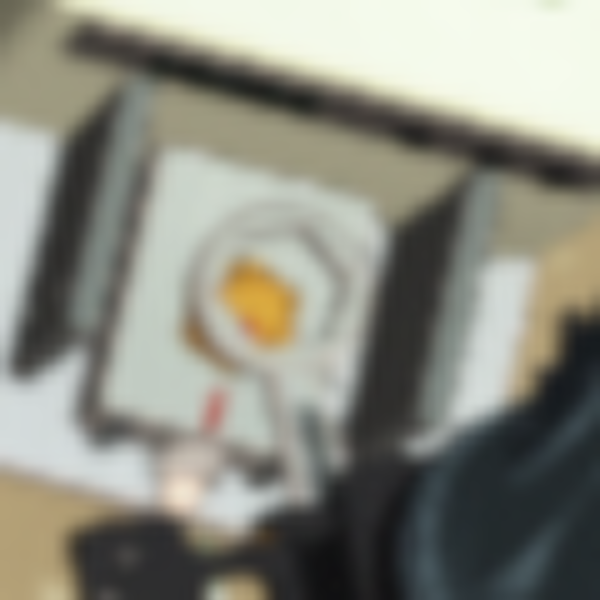

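View pics/q2.png

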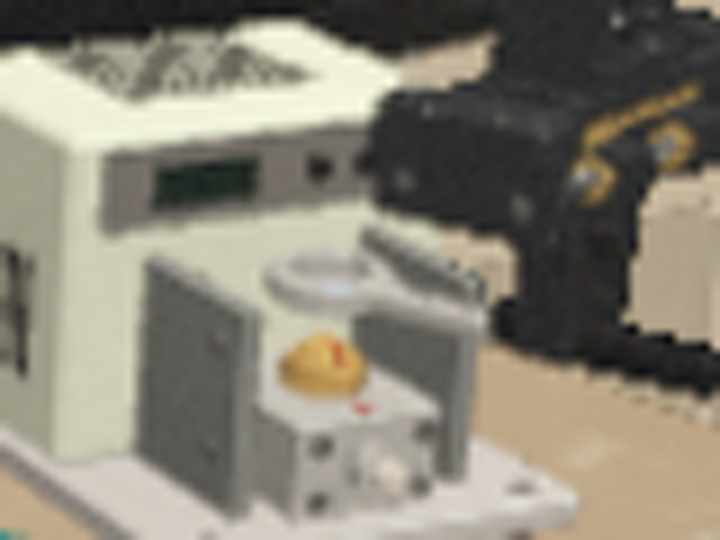

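The stripe now points toward the block mark, but the ring partly hides it. I'll back the spanner up and away for a clear look.

Call:
{"op": "arm_command", "data": {
  "commands": "-1 0 0 -3 0; -1 0 0 -2 0; -1 -4 0 0 0; -1 -2 3 0 0; -1 0 0 0 0"
}}

```text
t: 22.0
position: [0.3843, -0.4001, 0.1497]
tcp_rot: [[0.987, 0.162, -0.001], [0.162, -0.987, -0.002], [-0.001, 0.001, -1.0]]
ft_force: [0.4, -0.1, -3.1]
gripper_width: 0.0174
```

```bash
python3 - <<'E'
from h import *
st()
t=grab_frame("top"); s=grab_frame("scene")
st()
a=cv2.resize(t["pixels"][185:225,435:475,::-1],None,fx=14,fy=14,interpolation=cv2.INTER_CUBIC)
cv2.imwrite("pics/r1.png",a); crop(s,370,165,40,30,20,"pics/r2.png"); crop(t,400,150,100,100,6,"pics/r3.png")
E
```

```text
t 22.0 p [ 0.3843 -0.4001  0.1497] yaw 9.33 F [ 0.44 -0.08 -3.14] M [0.04 0.01 0.02] w 0.0174 j [ 0.7   0.49  0.03  1.87 -0.01  0.78 -0.67]
t 22.1 p [ 0.3865 -0.3973  0.1493] yaw 9.63 F [ 0.07  0.32 -1.9 ] M [0.04 0.05 0.01] w 0.0173 j [ 0.7   0.49  0.02  1.87 -0.02  0.78 -0.67]
```

View pics/r1.png

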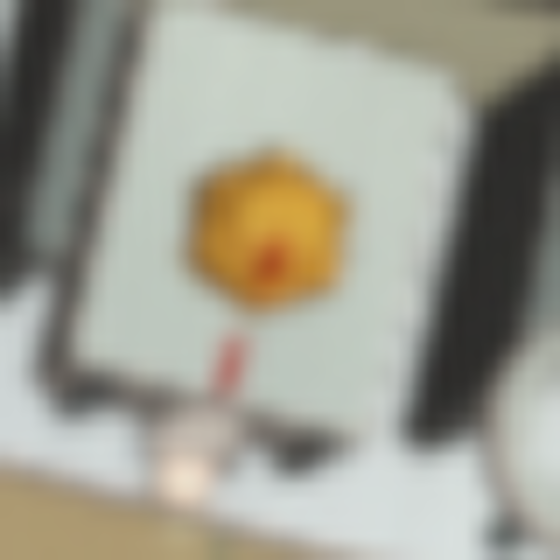

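View pics/r2.png

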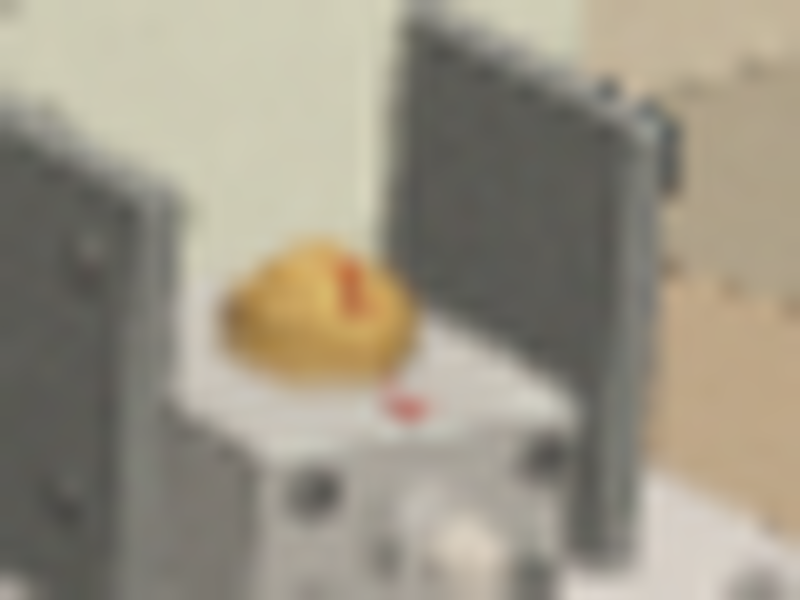

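View pics/r3.png

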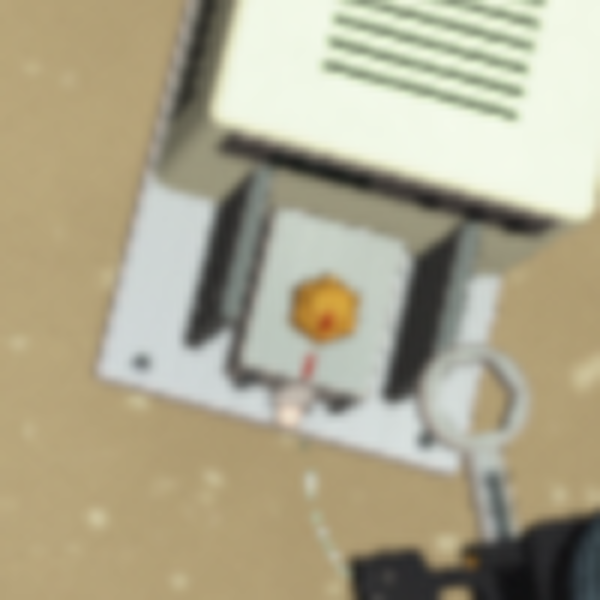

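Clear view: the stripe at (268,264) in r1 points at the mark at (230,365) to within about 10°. I'll measure the hexagon's phase numerically to see whether a few degrees remain.

```bash
cat > hexm.py <<'E'
from h import *
def hexphase(f,R=(440,188,30,28),z=.067):
    u0,v0,w,h=R; K=8; p=cv2.resize(f["pixels"][v0:v0+h,u0:u0+w],None,fx=K,fy=K,interpolation=cv2.INTER_CUBIC); hsv=cv2.cvtColor(p,cv2.COLOR_RGB2HSV).astype(int)
    out=[]
    for sat in(80,95,110,125):
        b=((((hsv[:,:,0]<28)|(hsv[:,:,0]>172))&(hsv[:,:,1]>sat)&(hsv[:,:,2]>70))).astype(np.uint8)
        n,l,s,c=cv2.connectedComponentsWithStats(b);i=1+np.argmax(s[1:,4])
        cs,_=cv2.findContours((l==i).astype(np.uint8),cv2.RETR_EXTERNAL,cv2.CHAIN_APPROX_NONE)
        q=(max(cs,key=cv2.contourArea).reshape(-1,2)+.5)/K-.5+np.array([u0,v0])
        W=np.array([onz(f,a,b_,z)[:2] for a,b_ in q])
        M=cv2.moments((W*1e5).astype(np.float32)); C=np.array([M["m10"],M["m01"]])/M["m00"]/1e5
        d=W-C;th=np.arctan2(d[:,1],d[:,0]);r=np.hypot(*d.T)
        tt=np.linspace(-np.pi,np.pi,360,endpoint=False);o=np.argsort(th);rr=np.interp(tt,th[o],r[o],period=2*np.pi)
        F=np.fft.fft(rr*np.exp(0j));h6=(rr*np.exp(-6j*tt)).mean(); vert=np.degrees(np.angle(h6.conj()))/6  # max of cos(6(t-v))
        out.append((sat,C.round(4),round(r.mean()*1e3,1),round(((vert+30+30)%60)-30,1),round(abs(h6)*2e3,2)))
    return out
E
python3 - <<'E'
from hexm import *
t=grab_frame("top")
for o in hexphase(t): print(o)
f=dict(t); f["pixels"]=cv2.imread("pics/top0.png")[:,:,::-1].copy(); print("initial")
for o in hexphase(f): print(o)
# pump yaw from plate front/left edges in initial image via line fits of plate mask
img=f["pixels"].astype(int)
hsv=cv2.cvtColor(f["pixels"],cv2.COLOR_RGB2HSV).astype(int)
m=((hsv[:,:,1]<35)&(hsv[:,:,2]>165)).astype(np.uint8)
pts=[]
for u in range(420,474):
    col=np.nonzero(m[200:240,u])[0]
    if len(col): pts.append((u,200+col.max()+.5))
pts=np.array(pts,float)
W=np.array([onz(f,u,v,.02)[:2] for u,v in pts])
from numpy.polynomial import polynomial as P
y=W[:,1];x=W[:,0]
keep=np.ones(len(x),bool)
for _ in range(6):
    k=np.polyfit(y[keep],x[keep],1); r=x-np.polyval(k,y); keep=abs(r-np.median(r[keep]))<.003
print("front edge yaw",-np.degrees(np.arctan(k[0])),keep.sum())
E
```

```text
(80, array([ 0.5403, -0.3441]), np.float64(15.6), np.float64(21.6), np.float64(0.62))
(95, array([ 0.5403, -0.3441]), np.float64(15.1), np.float64(21.3), np.float64(0.61))
(110, array([ 0.5403, -0.344 ]), np.float64(14.6), np.float64(21.2), np.float64(0.59))
(125, array([ 0.5403, -0.344 ]), np.float64(14.1), np.float64(21.6), np.float64(0.58))
initial
(80, array([ 0.5403, -0.344 ]), np.float64(15.6), np.float64(4.0), np.float64(0.66))
(95, array([ 0.5403, -0.3439]), np.float64(15.1), np.float64(4.2), np.float64(0.64))
(110, array([ 0.5402, -0.3439]), np.float64(14.6), np.float64(4.6), np.float64(0.65))
(125, array([ 0.5402, -0.3439]), np.float64(14.2), np.float64(4.4), np.float64(0.62))
front edge yaw -14.67154010688661 50
```

The hexagon phase is 21.4° against about 20.3° for home, so the cap is at home within measurement error. To be sure it is hard against the stop, I'll reseat once more and press.

```bash
python3 - <<'E'
from h import *
C=np.array([.5389,-.3427]);a=np.radians(21);p=C-.1*np.array([np.cos(a),np.sin(a)])
plan([(*p,.14,21),(*p,.10,21),(*p,.0672,21)],-1,step=2.5)
E
```

```text
-1 2.03 -0.27 0.31 -3.8; -1 2.04 -0.14 0.31 -3.7; -1 2.05 -0 0.31 -3.8; -1 -0 -0 2 0; -1 -0 -0 2 0; -1 -0 -0 1.64 0; -1 -0 -0 1.64 0
end [ 0.4455 -0.3786  0.0672] 21.02 7
```

Call:
{"op": "arm_command", "data": {
  "commands": "-1 2.03 -0.27 0.31 -3.8; -1 2.04 -0.14 0.31 -3.7; -1 2.05 0 0.31 -3.8; -1 0 0 2 0; -1 0 0 1.7 0; -1 0 0 0 0"
}}

```text
t: 22.9
position: [0.444, -0.3792, 0.1013]
tcp_rot: [[0.933, 0.359, -0.003], [0.359, -0.933, 0.002], [-0.002, -0.003, -1.0]]
ft_force: [0.2, -0.5, -2.6]
gripper_width: 0.0177
```

```bash
python3 - <<'E'
from h import *
st(); S=state(); print(S["position"]+.1*S["tcp_rot"][:,0])
C=np.array([.5389,-.3427]);a=np.radians(21);p=C-.1*np.array([np.cos(a),np.sin(a)])
plan([(*p,.10,21),(*p,.0647,21)],-1,step=.9)
E
```

```text
t 22.9 p [ 0.444  -0.3792  0.1013] yaw 21.05 F [ 0.24 -0.55 -2.61] M [-0.04  0.05 -0.04] w 0.0177 j [ 0.65  0.61 -0.03  1.81  0.03  0.73 -0.6 ]
[ 0.53732588 -0.34323745  0.10115581]
-1 0.17 -0 0.13 0; -1 -0 -0 0.88 0; -1 -0 -0 0.89 0; -1 -0 -0 0.88 0; -1 -0 -0 0.88 0
end [ 0.4456 -0.3785  0.0647] 21.05 5
```

Call:
{"op": "arm_command", "data": {
  "commands": "-1 0 0 0 0; -1 0 0 0.9 0; -1 0 0 0.9 0; -1 0 0 0.9 0; -1 0 0 0.4 0; -1 0 0 0.4 0; -1 0 0 0 0"
}}

```text
t: 23.78
position: [0.4446, -0.38, 0.0678]
tcp_rot: [[0.934, 0.358, -0.0], [0.358, -0.934, 0.0], [-0.0, -0.0, -1.0]]
ft_force: [-0.4, 0.1, -2.6]
gripper_width: 0.0175
```

Call:
{"op": "arm_command", "data": {
  "commands": "-1 0.12 -1.56 0 9; -1 0.01 -0.52 0 3; -1 0 0 0 0"
}}

```text
t: 24.15
position: [0.4401, -0.3596, 0.0684]
tcp_rot: [[0.987, 0.158, 0.001], [0.158, -0.987, -0.0], [0.001, 0.0, -1.0]]
ft_force: [2.4, 1.0, -2.2]
gripper_width: 0.0173
```

```bash
cat >> h.py <<'E'
def tq():
    S=state();R=S["tcp_rot"];r=-.1*R[:,0];F=S["ft_force"];print("net torque at cap",round(np.cross(r,F)[2]+S["torque"][2],3),"C",(S["position"]+.1*R[:,0]).round(4));st()
E
python3 -c "
from h import *
tq()"
```

```text
net torque at cap 0.065 C [ 0.5388 -0.3438  0.0685]
t 24.15 p [ 0.4401 -0.3596  0.0684] yaw 9.09 F [ 2.38  0.95 -2.17] M [ 0.22 -0.25  0.12] w 0.0173 j [ 0.59  0.64  0.02  1.87 -0.02  0.64 -0.79]
```

Call:
{"op": "arm_command", "data": {
  "commands": "-1 0 -0.05 0.35 0; -1 0.01 -0.52 0 3; -1 0 0 0 0"
}}

```text
t: 24.52
position: [0.4392, -0.3547, 0.0648]
tcp_rot: [[0.994, 0.106, 0.001], [0.106, -0.994, -0.001], [0.001, 0.001, -1.0]]
ft_force: [1.5, 1.0, 1.2]
gripper_width: 0.0176
```

```bash
python3 -c "
from h import *
tq()"
```

```text
net torque at cap 0.097 C [ 0.5387 -0.3441  0.065 ]
t 24.525 p [ 0.4392 -0.3547  0.0648] yaw 6.07 F [1.54 1.   1.19] M [ 0.22 -0.54  0.18] w 0.0176 j [ 0.57  0.64  0.04  1.88 -0.04  0.63 -0.83]
```

Call:
{"op": "arm_command", "data": {
  "commands": "-1 0.01 -0.52 0 3; -1 0 0 0 0"
}}

```text
t: 24.78
position: [0.4388, -0.3498, 0.0649]
tcp_rot: [[0.999, 0.054, 0.001], [0.054, -0.999, -0.001], [0.001, 0.001, -1.0]]
ft_force: [1.7, 0.5, -0.3]
gripper_width: 0.0174
```

```bash
python3 -c "
from h import *
tq()"
```

```text
net torque at cap 0.207 C [ 0.5387 -0.3444  0.065 ]
t 24.775 p [ 0.4388 -0.3498  0.0649] yaw 3.11 F [ 1.72  0.46 -0.27] M [-0.01 -0.64  0.24] w 0.0174 j [ 0.55  0.63  0.05  1.89 -0.05  0.62 -0.88]
```

Call:
{"op": "arm_command", "data": {
  "commands": "-1 0.01 -0.52 0 3; -1 0 0 0 0"
}}

```text
t: 25.02
position: [0.4385, -0.3446, 0.0648]
tcp_rot: [[1.0, 0.002, 0.001], [0.002, -1.0, -0.001], [0.001, 0.001, -1.0]]
ft_force: [2.8, -1.7, 0.6]
gripper_width: 0.0174
```

```bash
python3 - <<'E'
from hexm import *
tq()
t=grab_frame("top"); crop(t,430,170,60,60,10,"pics/s1.png")
E
```

```text
net torque at cap 0.518 C [ 0.5385 -0.3444  0.0649]
t 25.025 p [ 0.4385 -0.3446  0.0648] yaw 0.11 F [ 2.81 -1.69  0.62] M [-0.18 -0.76  0.35] w 0.0174 j [ 0.54  0.63  0.06  1.9  -0.07  0.61 -0.93]
```

View pics/s1.png

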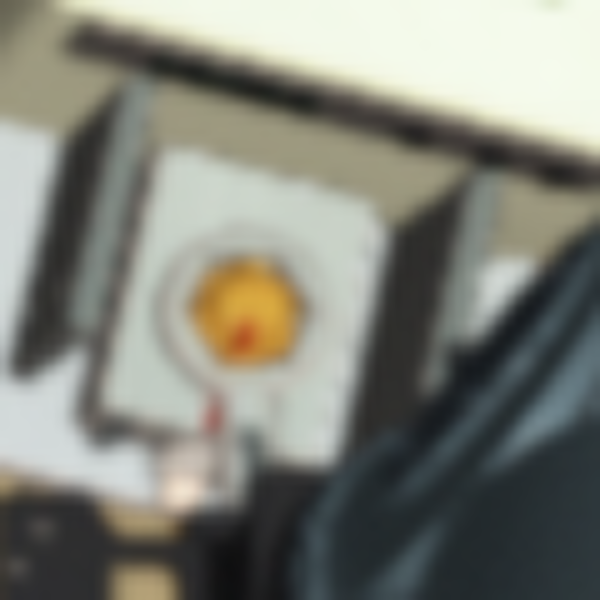

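The stripe at (240,337) hasn't moved while torque climbs. I'll press a little more and compare.

Call:
{"op": "arm_command", "data": {
  "commands": "-1 0.01 -0.52 0 3; -1 0 0 0 0"
}}

```text
t: 25.32
position: [0.4387, -0.3388, 0.0647]
tcp_rot: [[0.999, -0.051, 0.001], [-0.051, -0.999, -0.0], [0.001, 0.0, -1.0]]
ft_force: [3.7, -0.3, 1.3]
gripper_width: 0.0174
```

```bash
python3 -c "
from h import *
tq()"
```

```text
net torque at cap 0.222 C [ 0.5386 -0.3439  0.0648]
t 25.325 p [ 0.4387 -0.3388  0.0647] yaw -2.9 F [ 3.67 -0.29  1.34] M [-0.05 -0.93  0.21] w 0.0174 j [ 0.52  0.63  0.08  1.91 -0.08  0.61 -0.98]
```

Call:
{"op": "arm_command", "data": {
  "commands": "-1 0.01 -0.52 0 3; -1 0 0 0 0"
}}

```text
t: 25.58
position: [0.439, -0.3336, 0.0647]
tcp_rot: [[0.995, -0.103, 0.001], [-0.103, -0.995, -0.0], [0.001, 0.0, -1.0]]
ft_force: [4.7, 0.1, 1.4]
gripper_width: 0.0174
```

```bash
python3 - <<'E'
from hexm import *
tq()
t=grab_frame("top"); crop(t,430,170,60,60,10,"pics/u1.png")
for o in hexphase(t): print(o)
E
```

```text
net torque at cap 0.159 C [ 0.5385 -0.3439  0.0648]
t 25.575 p [ 0.439  -0.3336  0.0647] yaw -5.89 F [4.72 0.14 1.43] M [-0.1  -1.09  0.22] w 0.0174 j [ 0.5   0.62  0.09  1.91 -0.09  0.61 -1.02]
(80, array([ 0.5413, -0.3455]), np.float64(15.3), np.float64(10.9), np.float64(0.14))
(95, array([ 0.5413, -0.3455]), np.float64(14.8), np.float64(12.6), np.float64(0.12))
(110, array([ 0.5412, -0.3454]), np.float64(14.3), np.float64(15.9), np.float64(0.1))
(125, array([ 0.5412, -0.3454]), np.float64(13.7), np.float64(16.1), np.float64(0.11))
```

View pics/u1.png

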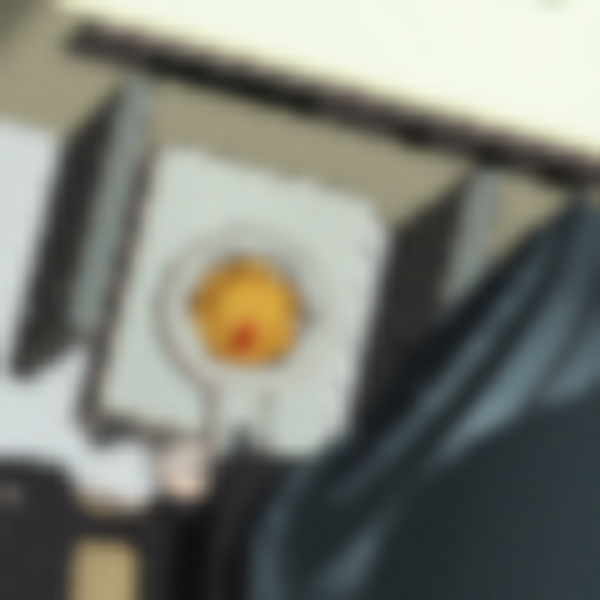

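Torque fell while Fz and My rose, and the stripe stayed at (240,337). So the ring is riding up over the cap corners and the cap isn't turning: it is against its stop. I'll ease back to the middle and lift.

Call:
{"op": "arm_command", "data": {
  "commands": "-1 0.12 1.56 0 -9; -1 0.12 1.56 0 -9; -1 0.08 1.22 0 -7; -1 0 0 0 0"
}}

```text
t: 26.12
position: [0.4432, -0.3764, 0.064]
tcp_rot: [[0.945, 0.326, -0.0], [0.326, -0.945, 0.002], [0.001, -0.002, -1.0]]
ft_force: [4.2, 0.7, -2.8]
gripper_width: 0.0172
```

```bash
python3 - <<'E'
from hexm import *
tq()
t=grab_frame("top"); s=grab_frame("scene"); crop(t,430,170,60,60,8,"pics/v1.png");crop(s,350,140,80,60,9,"pics/v2.png")
E
```

```text
net torque at cap 0.052 C [ 0.5377 -0.3438  0.064 ]
t 26.125 p [ 0.4432 -0.3764  0.064 ] yaw 19.05 F [ 4.23  0.68 -2.78] M [ 0.17 -0.95 -0.02] w 0.0172 j [ 0.65  0.66 -0.02  1.83  0.02  0.65 -0.63]
```

View pics/v2.png

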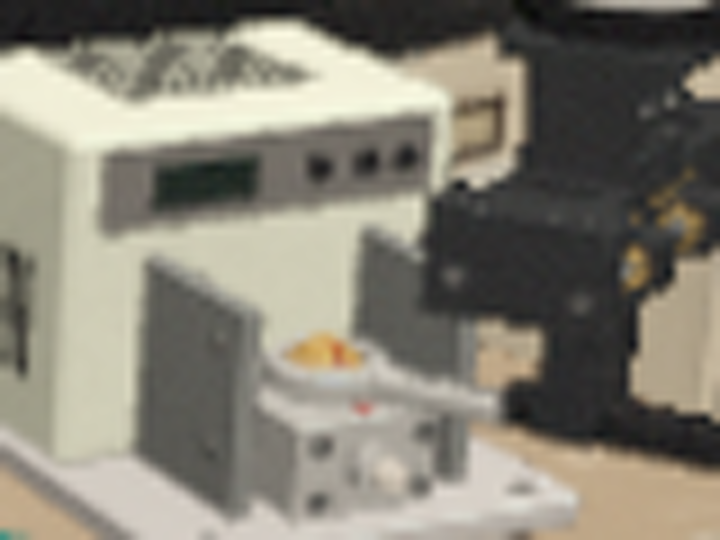

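Flat and seated again. I'll relieve the 4 N pull by moving +x 1.2 mm, lift, then check the cap unobstructed.

Call:
{"op": "arm_command", "data": {
  "commands": "-1 0.11 0.02 0 0; -1 0 0 0 0; -1 0 0 -0.5 0; -1 0 0 -0.8 0; -1 0 0 -1.2 0; -1 0 0 -2 0; -1 0 0 -4 0; -1 -4 2 0 0; -1 -2 3 0 0; -1 0 0 0 0"
}}

```text
t: 27.48
position: [0.4015, -0.4467, 0.1505]
tcp_rot: [[0.947, 0.32, -0.001], [0.32, -0.947, -0.003], [-0.001, 0.002, -1.0]]
ft_force: [0.8, 0.4, -2.4]
gripper_width: 0.0172
```

```bash
python3 - <<'E'
from hexm import *
t=grab_frame("top"); s=grab_frame("scene")
for o in hexphase(t): print(o)
tq()
a=cv2.resize(t["pixels"][185:225,435:475,::-1],None,fx=14,fy=14,interpolation=cv2.INTER_CUBIC)
cv2.imwrite("pics/w1.png",a); crop(s,340,130,100,70,8,"pics/w2.png")
# ring direction in scene/top
crop(t,430,160,110,100,7,"pics/w3.png")
E
```

```text
(80, array([ 0.5403, -0.344 ]), np.float64(15.5), np.float64(22.1), np.float64(0.59))
(95, array([ 0.5403, -0.344 ]), np.float64(15.1), np.float64(21.5), np.float64(0.57))
(110, array([ 0.5403, -0.344 ]), np.float64(14.6), np.float64(21.5), np.float64(0.58))
(125, array([ 0.5402, -0.3439]), np.float64(14.1), np.float64(21.9), np.float64(0.57))
net torque at cap -0.067 C [ 0.4984 -0.4103  0.1499]
t 27.575 p [ 0.4038 -0.4428  0.1499] yaw 18.97 F [-0.16  0.2  -2.82] M [ 0.06  0.03 -0.04] w 0.0177 j [ 0.77  0.56 -0.01  1.75  0.01  0.84 -0.49]
```

View pics/w1.png

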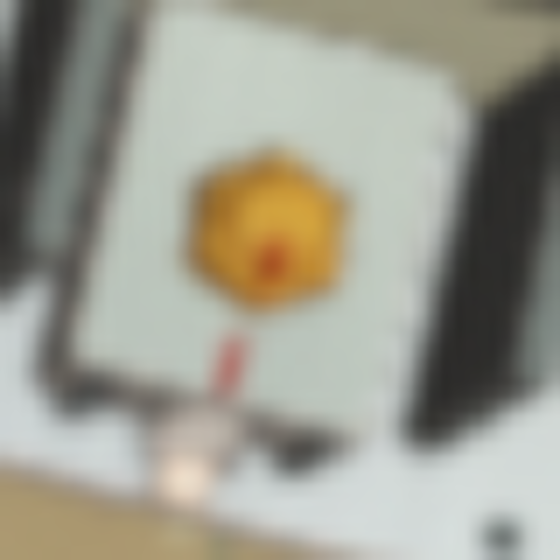

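View pics/w2.png

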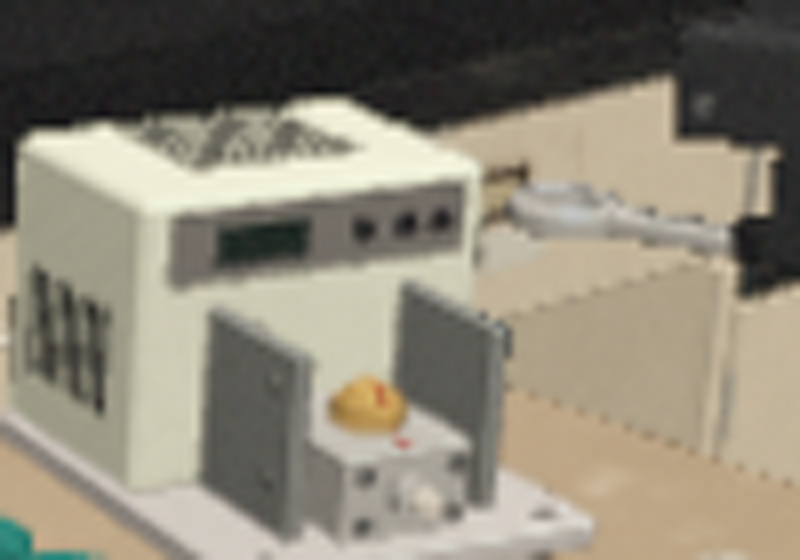

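View pics/w3.png

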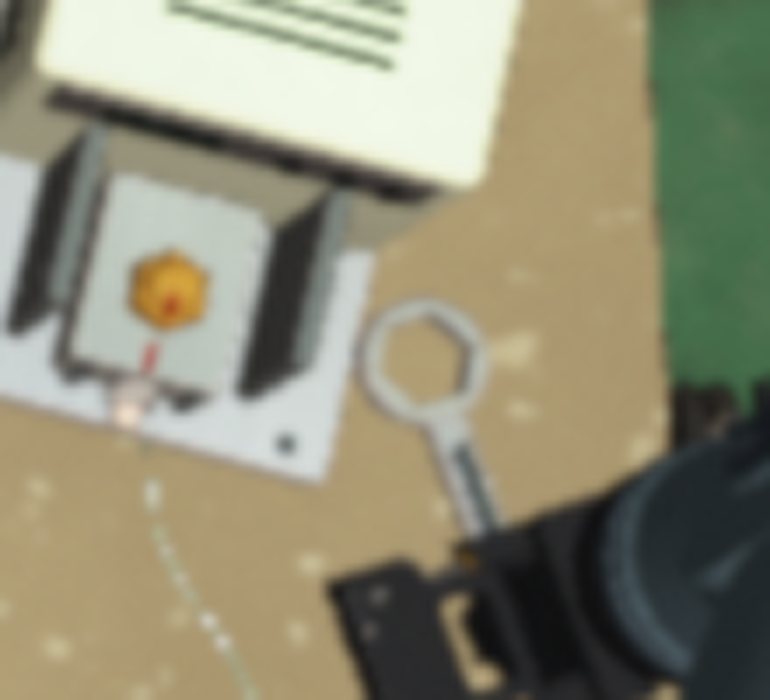

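Cap unchanged (21.7°). One numeric check of the stripe against the expected home position, in both views.

```bash
python3 - <<'E'
from h import *
t=grab_frame("top"); s=grab_frame("scene")
for f,R,n,C in((t,(440,188,30,28),"top",(.5403,-.344)),(s,(376,165,24,30),"scene",(.5366,-.3414))):
    u0,v0,w,h=R;K=8;p=cv2.resize(f["pixels"][v0:v0+h,u0:u0+w],None,fx=K,fy=K,interpolation=cv2.INTER_CUBIC).astype(int)
    hsv=cv2.cvtColor(p.astype(np.uint8),cv2.COLOR_RGB2HSV).astype(int)
    red=((((hsv[:,:,0]<9)|(hsv[:,:,0]>170))&(hsv[:,:,1]>100))).astype(np.uint8)
    nn,l,sr,cr=cv2.connectedComponentsWithStats(red)
    for j in range(1,nn):
        if sr[j,4]>30: print(n,"red",((cr[j]+.5)/K-.5+[u0,v0]).round(2),sr[j,4])
    for short in(-10,0,10,20,30):
        a=np.radians(180-14.6+short)
        print(n,short,[proj(f,[C[0]+r*np.cos(a),C[1]+r*np.sin(a),z]).round(2) for r,z in((.0075,.0765),(.0105,.0745),(.0135,.0715))])
    a=np.radians(180-14.6);print(n,"mark -.025",proj(f,[C[0]+.025*np.cos(a),C[1]+.025*np.sin(a),.06]).round(2))
E
```

```text
top -10 [array([453.49, 202.88]), array([452.88, 203.96]), array([452.19, 205.1 ])]
top 0 [array([453.94, 203.04]), array([453.51, 204.19]), array([452.99, 205.4 ])]
top 10 [array([454.4 , 203.13]), array([454.16, 204.31]), array([453.82, 205.55])]
top 20 [array([454.87, 203.14]), array([454.81, 204.32]), array([454.66, 205.57])]
top 30 [array([455.33, 203.06]), array([455.45, 204.22]), array([455.48, 205.44])]
top mark -.025 [451.01 209.99]
scene -10 [array([386.69, 178.74]), array([386.99, 179.59]), array([387.27, 180.71])]
scene 0 [array([387.03, 178.7 ]), array([387.47, 179.53]), array([387.89, 180.64])]
scene 10 [array([387.34, 178.64]), array([387.9 , 179.45]), array([388.44, 180.53])]
scene 20 [array([387.6 , 178.57]), array([388.26, 179.34]), array([388.91, 180.39])]
scene 30 [array([387.8 , 178.47]), array([388.55, 179.2 ]), array([389.27, 180.21])]
scene mark -.025 [389.5 184.9]
```

Stripe observed at (453.8,203.2) top and (387.0,178.8) scene; predicted for home (453.9,203.0) and (387.0,178.7). Cap is home. Carrying the spanner back to the mat.

```bash
python3 - <<'E'
from h import *
plan([(.405,-.36,.24,25),(.43,0,.245,52),(.418,.2743,.24,81),(.418,.2743,.05,81)],-1,step=5.5)
E
```

```text
-1 0.9 -2.57 -3.01 -2; -1 1 -2.54 -3.01 -1.9; -1 1.08 -2.5 -3.01 -2; -1 2.5 -4.51 -0.07 -3.9; -1 2.79 -4.33 -0.07 -3.8; -1 3.08 -4.14 -0.08 -3.9; -1 3.35 -3.92 -0.07 -3.8; -1 3.61 -3.68 -0.07 -3.9; -1 3.84 -3.43 -0.07 -3.9; -1 4.08 -3.17 -0.07 -3.8; -1 4.17 -3.57 0.1 -5.8; -1 4.52 -3.12 0.1 -5.8
-1 4.8 -2.66 0.1 -5.8; -1 5.05 -2.15 0.1 -5.8; -1 5.24 -1.64 0.1 -5.8; -1 0 0 4.75 -0; -1 0 0 4.75 -0; -1 0 0 4.75 -0; -1 0 0 4.75 -0
end [0.418  0.2743 0.05  ] 80.99 19
```

Call:
{"op": "arm_command", "data": {
  "commands": "-1 0.9 -2.57 -3.01 -2; -1 1 -2.54 -3.01 -1.9; -1 1.08 -2.5 -3.01 -2; -1 2.5 -4.51 -0.07 -3.9; -1 2.79 -4.33 -0.07 -3.8; -1 3.08 -4.14 -0.08 -3.9; -1 3.35 -3.92 -0.07 -3.8; -1 3.61 -3.68 -0.07 -3.9; -1 3.84 -3.43 -0.07 -3.9; -1 4.08 -3.17 -0.07 -3.8; -1 4.17 -3.57 0.1 -5.8; -1 4.52 -3.12 0.1 -5.8"
}}

```text
t: 29.18
position: [0.4246, 0.1108, 0.2431]
tcp_rot: [[0.442, 0.897, 0.001], [0.897, -0.442, -0.0], [-0.0, 0.001, -1.0]]
ft_force: [0.5, -0.1, -3.0]
gripper_width: 0.0179
```

Call:
{"op": "arm_command", "data": {
  "commands": "-1 4.8 -2.66 0.1 -5.8; -1 5.05 -2.15 0.1 -5.8; -1 5.24 -1.64 0.1 -5.8; -1 0 0 4.75 0; -1 0 0 4.75 0; -1 0 0 4.75 0; -1 0 0 4.75 0; -1 0 0 0 0"
}}

```text
t: 30.18
position: [0.4155, 0.2719, 0.0476]
tcp_rot: [[0.156, 0.988, -0.006], [0.988, -0.156, -0.004], [-0.005, -0.005, -1.0]]
ft_force: [0.0, -0.5, -2.1]
gripper_width: 0.0174
```

```bash
python3 - <<'E'
from h import *
s=grab_frame("scene"); st()
crop(s,165,190,160,110,5,"pics/x2.png")
E
```

```text
t 30.225 p [0.4171 0.2731 0.0496] yaw 81.0 F [-0.05  0.44 -1.87] M [-0.05 -0.14  0.03] w 0.0174 j [-0.32  0.63 -0.44  2.02  0.47  0.59 -1.24]
```

View pics/x2.png

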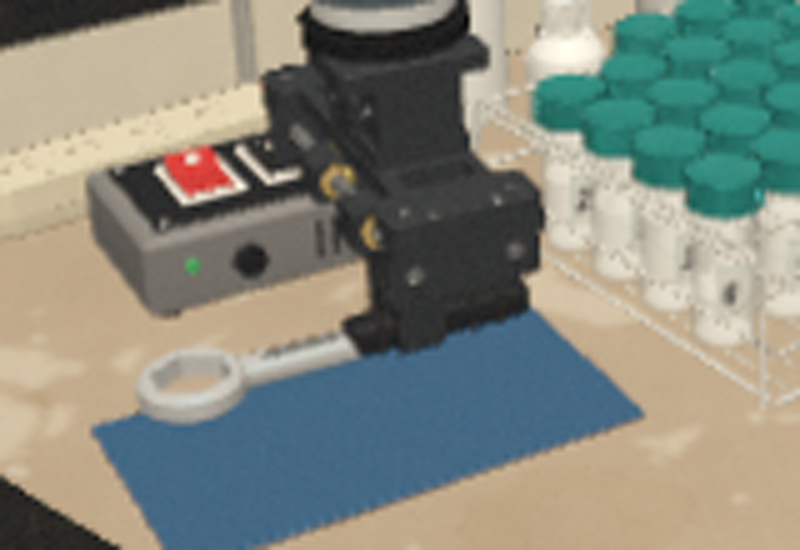

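Spanner level above the mat. Lowering.

Call:
{"op": "arm_command", "data": {
  "commands": "-1 0 0 1.5 0; -1 0 0 1.5 0; -1 0 0 0.7 0; -1 0 0 0.3 0; -1 0 0 0.15 0; -1 0 0 0 0"
}}

```text
t: 30.98
position: [0.4186, 0.273, 0.0085]
tcp_rot: [[0.158, 0.987, 0.0], [0.987, -0.158, 0.0], [0.0, 0.0, -1.0]]
ft_force: [-0.1, 0.6, -3.1]
gripper_width: 0.0173
```

Call:
{"op": "arm_command", "data": {
  "commands": "-1 0 0 0.07 0; -1 0 0 0 0; -0.3 0 0 0 0; -0.3 0 0 0 0; -0.1 0 0 0 0; 0 0 0 0 0; 0 0 0 -0.5 0; 0 0 0 -2 0; 0 0 0 -4 0; 0 0 0 -6 0; 0 0 0 -4 0"
}}

```text
t: 32.35
position: [0.4188, 0.2733, 0.1753]
tcp_rot: [[0.158, 0.987, 0.002], [0.987, -0.158, 0.001], [0.001, 0.002, -1.0]]
ft_force: [0.8, 0.2, 0.2]
gripper_width: 0.0439
```

```bash
python3 - <<'E'
from h import *
s=grab_frame("scene"); t=grab_frame("top"); st()
crop(s,165,190,160,110,5,"pics/y2.png"); crop(t,200,145,80,60,9,"pics/y1.png")
for n,p in(("red",(234,171)),):
    print(onz(t,*p,.055))
E
```

```text
t 32.45 p [0.4207 0.2746 0.177 ] yaw 80.88 F [-0.08  1.04  0.5 ] M [-0.02 -0.06  0.03] w 0.0439 j [-0.21  0.43 -0.57  1.96  0.31  0.83 -1.11]
[0.61684077 0.28204089 0.055     ]
```

View pics/y2.png

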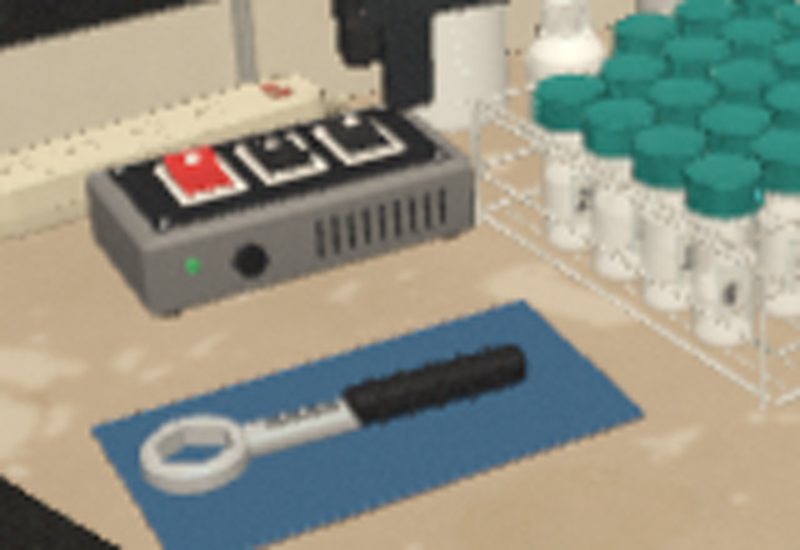

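View pics/y1.png

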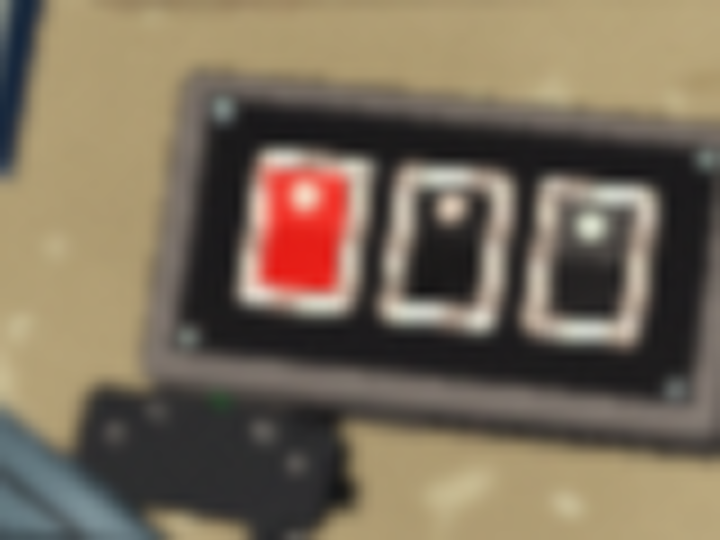

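Spanner lies flat on the mat. The red rocker is leftmost (red at (305,228) in the crop, dot at (303,195)). Measuring the press point in both views.

```bash
python3 - <<'E'
from h import *
t=grab_frame("top"); s=grab_frame("scene")
res={}
for f,R,n in((t,(222,155,24,28),"t"),(s,(190,205,40,35),"s")):
    u0,v0,w,h=R;K=6;p=cv2.resize(f["pixels"][v0:v0+h,u0:u0+w],None,fx=K,fy=K,interpolation=cv2.INTER_CUBIC);hsv=cv2.cvtColor(p,cv2.COLOR_RGB2HSV).astype(int)
    red=((((hsv[:,:,0]<9)|(hsv[:,:,0]>168))&(hsv[:,:,1]>130))).astype(np.uint8); red=cv2.morphologyEx(red,cv2.MORPH_CLOSE,np.ones((13,13)))
    nn,l,sr,cr=cv2.connectedComponentsWithStats(red);i=1+np.argmax(sr[1:,4])
    cs,_=cv2.findContours((l==i).astype(np.uint8),cv2.RETR_EXTERNAL,cv2.CHAIN_APPROX_NONE);q=(max(cs,key=cv2.contourArea).reshape(-1,2)+.5)/K-.5+[u0,v0]
    c=(cr[i]+.5)/K-.5+[u0,v0]; W=np.array([onz(f,a,b,.058)[:2] for a,b in q]);r=cv2.minAreaRect((W*1000).astype(np.float32)); print(n,c.round(2),onz(f,*c,.058).round(4),r); res[n]=c
    wh=((hsv[:,:,1]<90)&(hsv[:,:,2]>180)).astype(np.uint8)
    cv2.imwrite(f"pics/z_{n}.png",p[:,:,::-1])
print(tri(t,res["t"],s,res["s"]))
# controller yaw from frame: grey/black panel rect in top
u0,v0,w,h=212,150,80,50;p=t["pixels"][v0:v0+h,u0:u0+w].astype(int);m=(p.sum(2)<150).astype(np.uint8);m=cv2.morphologyEx(m,cv2.MORPH_CLOSE,np.ones((9,9)))
nn,l,sr,cr=cv2.connectedComponentsWithStats(m);i=1+np.argmax(sr[1:,4]);ys,xs=np.nonzero(l==i);W=np.array([onz(t,x+u0,y+v0,.05)[:2] for x,y in zip(xs,ys)]);print(cv2.minAreaRect((W*1000).astype(np.float32)),sr[i])
E
```

```text
t [233.23 170.32] [0.618  0.2838 0.058 ] ((618.5155029296875, 283.6549072265625), (26.295427322387695, 39.154014587402344), 89.79417419433594)
s [203.96 223.74] [0.6146 0.2867 0.058 ] ((615.9494018554688, 286.09735107421875), (28.093788146972656, 54.99747085571289), 77.02790832519531)
(array([0.61886818, 0.28462293, 0.05560379]), [np.float64(0.00041753503285381604), np.float64(0.0004175350328538869)])
((598.6126708984375, 249.67312622070312), (124.29964447021484, 188.17491149902344), 1.2971068620681763) [   0    7   67   43 1493]
```

View pics/z_s.png

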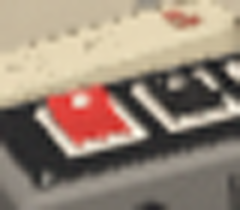

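The red rocker's centre is about (0.617, 0.285) (views 3 mm apart), so the press point is about (0.633, 0.2835). I'll shut the fingers, turn so the body lies along the row, and go above it.

```bash
python3 - <<'E'
from h import *
plan([(.44,.276,.19,100),(.633,.2835,.16,174.5),(.633,.2835,.09,174.5)],-1,step=5,tstep=10.5)
E
```

```text
-1 0.33 1.02 -0.84 -9.6; -1 0.15 1.06 -0.85 -9.5; -1 -0.33 2.39 0.38 -9.3; -1 -0.7 2.31 0.37 -9.3; -1 -1.07 2.17 0.38 -9.3; -1 -1.41 1.96 0.37 -9.4; -1 -1.71 1.7 0.38 -9.3; -1 -1.96 1.41 0.37 -9.3; -1 -2.16 1.07 0.38 -9.3; -1 -2.31 0.71 0.37 -9.3; -1 -0 0 3.5 -0; -1 -0 0 3.5 -0
end [0.633  0.2835 0.09  ] 174.47 12
```

Call:
{"op": "arm_command", "data": {
  "commands": "-1 0.33 1.02 -0.84 -9.6; -1 0.15 1.06 -0.85 -9.5; -1 -0.33 2.39 0.38 -9.3; -1 -0.7 2.31 0.37 -9.3; -1 -1.07 2.17 0.38 -9.3; -1 -1.41 1.96 0.37 -9.4; -1 -1.71 1.7 0.38 -9.3; -1 -1.96 1.41 0.37 -9.3; -1 -2.16 1.07 0.38 -9.3; -1 -2.31 0.71 0.37 -9.3; -1 0 0 3.5 0; -1 0 0 3.5 0"
}}

```text
t: 34.05
position: [0.6317, 0.2833, 0.0863]
tcp_rot: [[-0.995, 0.096, -0.002], [0.096, 0.995, -0.001], [0.002, -0.001, -1.0]]
ft_force: [-0.3, 0.0, -0.2]
gripper_width: 0.0003
```

Call:
{"op": "arm_command", "data": {
  "commands": "-1 0 0 1 0; -1 0 0 0 0"
}}

```text
t: 34.3
position: [0.6318, 0.2837, 0.0785]
tcp_rot: [[-0.995, 0.095, -0.002], [0.095, 0.995, -0.001], [0.002, -0.001, -1.0]]
ft_force: [-0.2, -0.1, -0.2]
gripper_width: 0.0006
```

```bash
python3 - <<'E'
from h import *
s=grab_frame("scene"); st()
crop(s,165,190,130,90,6,"pics/aa2.png"); p=state()["position"]; print((proj(s,p)-[165,190])*6,(proj(s,[.633,.2835,.061])-[165,190])*6)
E
```

```text
t 34.35 p [0.6326 0.2842 0.0798] yaw 174.51 F [-0.39 -1.22  0.08] M [ 0.07 -0.17 -0.01] w 0.0006 j [-0.02  0.94 -0.78  1.47  0.72  1.03  0.51]
[217.70558623 143.40195294] [222.80387883 180.35592678]
```

View pics/aa2.png

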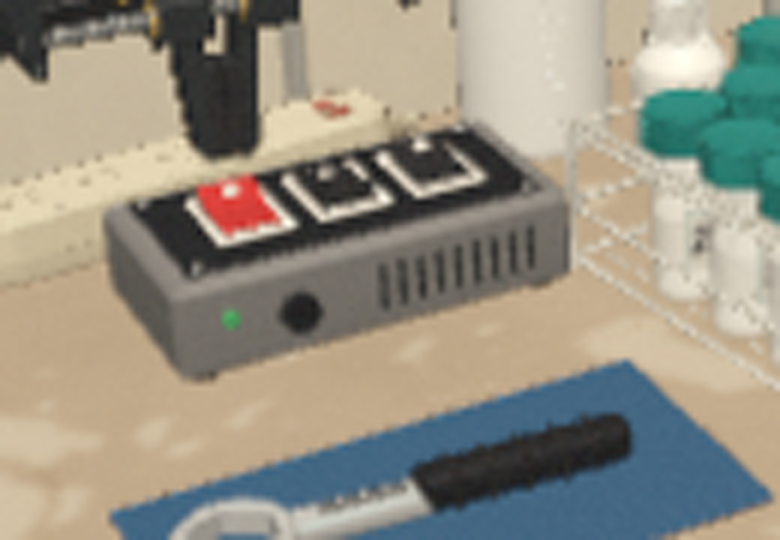

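Fingers shut above the far half (tips at (228,150); projected straight down they land near the dot at (232,188)). Pressing slowly.

Call:
{"op": "arm_command", "data": {
  "commands": "-1 0 0 1 0; -1 0 0 0.4 0; -1 0 0 0.3 0; -1 0 0 0.3 0; -1 0 0 0 0"
}}

```text
t: 34.98
position: [0.6336, 0.2837, 0.06]
tcp_rot: [[-0.995, 0.097, 0.002], [0.097, 0.995, 0.0], [-0.002, 0.001, -1.0]]
ft_force: [2.2, -0.2, 2.7]
gripper_width: 0.0005
```

Call:
{"op": "arm_command", "data": {
  "commands": "-1 0 0 0.3 0; -1 0 0 0 0"
}}

```text
t: 35.22
position: [0.633, 0.2838, 0.0566]
tcp_rot: [[-0.995, 0.096, 0.001], [0.096, 0.995, 0.0], [-0.001, 0.0, -1.0]]
ft_force: [2.2, -0.2, 3.6]
gripper_width: 0.0002
```

Call:
{"op": "arm_command", "data": {
  "commands": "-1 0 0 0.15 0; -1 0 0 0 0"
}}

```text
t: 35.48
position: [0.633, 0.2839, 0.0564]
tcp_rot: [[-0.995, 0.096, 0.001], [0.096, 0.995, -0.0], [-0.001, -0.0, -1.0]]
ft_force: [0.1, -3.1, 12.0]
gripper_width: 0.0003
```

Call:
{"op": "arm_command", "data": {
  "commands": "-1 0 0 0.15 0; -1 0 0 0 0"
}}

```text
t: 35.72
position: [0.6331, 0.2839, 0.0563]
tcp_rot: [[-0.995, 0.096, 0.001], [0.096, 0.995, -0.001], [-0.001, -0.001, -1.0]]
ft_force: [-2.8, -5.8, 20.9]
gripper_width: 0.0006
```

Bottomed at z = 0.056 with 21 N: fully down. Retreating.

Call:
{"op": "arm_command", "data": {
  "commands": "-1 0 0 -1 0; -1 0 0 -3 0; -1 0 0 -5 0; -1 0 0 -5 0; -1 5 0 -1 0; -1 5 0 0 0; -1 5 0 0 0; -1 5 0 0 0; -1 0 0 0 0"
}}

```text
t: 36.85
position: [0.4287, 0.3032, 0.2031]
tcp_rot: [[-0.996, 0.09, -0.003], [0.09, 0.996, -0.002], [0.003, -0.002, -1.0]]
ft_force: [0.8, -0.5, -0.3]
gripper_width: 0.0006
```

```bash
python3 - <<'E'
from hexm import *
s=grab_frame("scene"); t=grab_frame("top"); st()
crop(s,165,190,130,90,6,"pics/bb2.png"); crop(t,200,145,80,60,9,"pics/bb1.png"); cv2.imwrite("pics/bb3.png",t["pixels"][:,:,::-1]); cv2.imwrite("pics/bb4.png",s["pixels"][:,:,::-1])
for o in hexphase(t): print(o)
E
```

```text
t 36.95 p [0.4331 0.3026 0.2032] yaw 174.55 F [ 0.79 -0.33 -0.26] M [ 0.08 -0.18 -0.02] w 0.0001 j [ 0.03  0.56 -0.96  1.85  0.54  1.02  0.32]
(80, array([ 0.5403, -0.344 ]), np.float64(15.5), np.float64(21.6), np.float64(0.6))
(95, array([ 0.5403, -0.344 ]), np.float64(15.1), np.float64(21.5), np.float64(0.58))
(110, array([ 0.5403, -0.344 ]), np.float64(14.6), np.float64(21.5), np.float64(0.58))
(125, array([ 0.5402, -0.3439]), np.float64(14.1), np.float64(21.7), np.float64(0.57))
```

View pics/bb2.png

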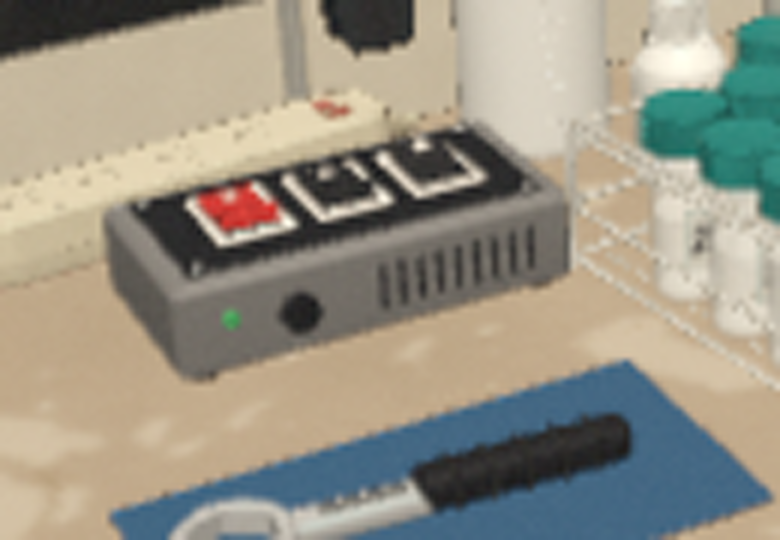

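View pics/bb1.png

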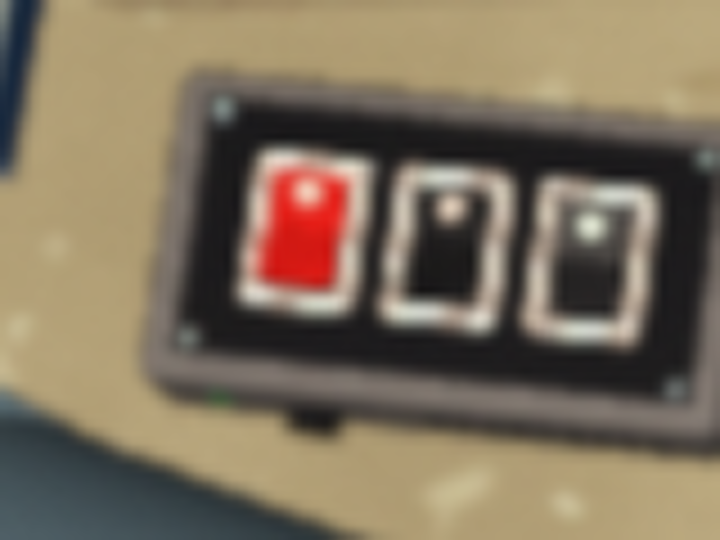

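View pics/bb3.png

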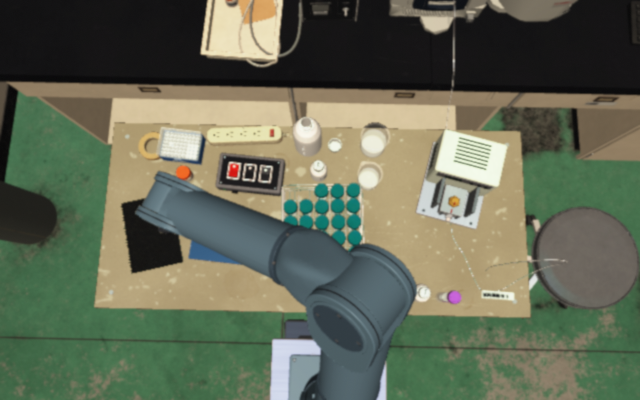

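View pics/bb4.png

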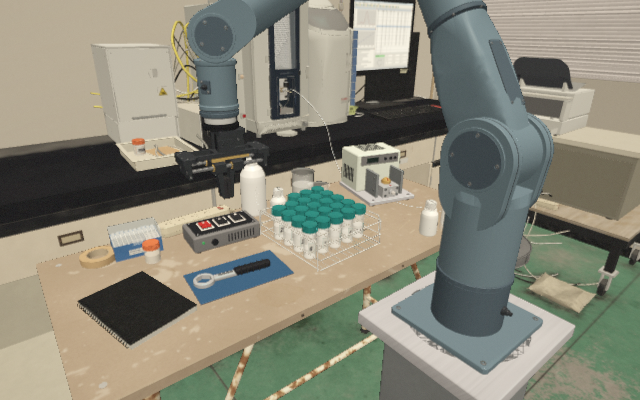

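The red rocker's far half is down, both black rockers look unchanged, and the bottle and beaker are where they were (top (318,168), (369,175)). The spanner is flat on the mat, the cap phase is unchanged and the arm is clear. Handing in.

```bash
python3 -c "
from station import *
print(sign_off())"
```

```text
the job is handed in; nothing more can be done
None
```

I tightened the cap clockwise in three strokes, lifting the spanner off and reseating it for each. I then laid the spanner flat on the mat, pressed the red rocker's far half fully down, and handed the job in at about 37 s.

**Cap:**
- The cap's hexagon measured about 21.6° against about 20.4° expected for home, so it agrees to roughly 1°.
- The red stripe sits within about 0.2 px of its predicted home position in both views.
- I reseated once more to press against the stop. Torque reached about 0.5 N m, and about 0.8 N m in the third stroke, and the cap did not turn.
- During that press the ring began to ride up over the cap's corners. I eased it back until it seated flat, then lifted it off.
- I did not feel a sharp hard stop. That the cap is home rests on the marks, the hexagon angle and the cap not moving under torque.

**Switch:** The red rocker's far half bottomed at z = 0.056 m with 21 N, and the picture shows it down. Both black rockers look unchanged.

**Other checks:** The spanner lies flat on the mat, and the bottle and beaker show in the same places in the pictures. The arm ended clear of everything. The two cameras disagreed by 3–6 mm on absolute positions, so I averaged them and checked against the gripper and the forces.

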